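# Unmould the tube soaps

### The arm

A 6-joint arm with a two-finger parallel gripper is mounted at the origin on the work surface. World frame = base frame: x ahead of the robot, y to its left, z up, the work surface at z = 0. Lengths are in mm, angles in rad, forces in N, time in s.
With the tool pointing down it reaches from about 350 to 975 mm from the base axis. Payload 7.1 kg.
Tool frame: the origin (TCP) lies on the front face of the gripper's body, between the roots of the fingers; the fingertips stand 80 mm ahead of it and the grasp point (between the pads) lies 61 mm ahead of it (ctrl.tcp_to_grasp is the distance from the TCP to the grasp point, in mm); z points along the fingers, y is the direction in which the jaws open and shut (so a half turn about z gives the same grasp; the last joint's range is limited). The gripper opens to 88 mm and grips with 3 to 60 N. Pads are 20 mm wide; open, the fingers measure 115 mm over their backs; the gripper's body (75 mm by 178 mm) begins 61 mm behind the grasp point.
Start: joints at [1.232, 0.423, 1.63, -0, 1.089, -0.019], TCP at [196.454, 593.306, 302.675] pointing down, gripper open.
Joint ranges: [-3, 3], [-0.9, 2.11], [0.09, 2.58], [-1.31, 4.45], [0.11, 2.69], [-2.54, 2.54]. Speed limits (rad/s): [2.39, 2.39, 3.01, 3.14, 3.14, 3.14].

### API

Orientations are given as a rotation vector (axis times angle).
In Python, from workcell import telemetry, get_image, ctrl gives the robot as it stands.
- The arm moves only by the tool send_rows, never from a script. Its argument "rows" is a list of rows, each a list of 5 numbers: the shift along the tool's x, y, z in m, then the turn about the tool's z in rad, then the opening, from -1 (shut) to 1 (fully open). A call has 1 to 5 rows; each row shifts and turns the commanded pose from where the row before left it, along the tool's axes as they then stand; what a row does not reach is not made up. A row lasts 1/10 s, in which the tool goes at most 50 mm and 8.59 degrees, less where a joint would pass 70% of its speed; a pose out of reach is approached as far as the arm can. A call with a gripper value outside its range is refused whole. The fingers move at their own pace and stop on an object; the grip force is fixed at half the most. Time passes only in rows, so rows that do not move let the fingers close. It gives the time, the measured TCP pose, the force and the opening at its end, in the units of the state.
- telemetry.get_obs(): the state, without advancing time (a new reading comes with each control period).
- get_image(name): name is "scene" or "top" or "wrist"; returns a dict with "color" (480x640x3 uint8, blue, green, red), "z_map" (480x640 float32, mm along the optical axis (not along the pixel's ray), 0 where there is no reading), "camera_matrix" (3x3 intrinsics, pixels), "k1" (the pictures are not rectified: a ray, as slopes to the right and down, at radius r is drawn at 1 + k1 r^2 times it, then the intrinsics apply), "rvec" (rotation vector, rad) and "tvec" (3), from world to camera coordinates, as OpenCV has them. Camera axes: x right, y down, z forward; pixel columns grow to the right and rows downward; lengths in mm; the calibration is good to about 2 mm. A picture is of the moment at which its call begins.
- ctrl.close_job(): hands the job in, once; it reports no verdict.
The state is a dict: "t": time; "qpos": joint angles; "qvel": joint speeds; "joint_torque": joint torques, N m; "ee_pos": TCP position; "orientation": TCP orientation; "ft_force": force on the tool from outside, world axes, zero at the start; "moment": the same for the moment, N m; "width": finger opening in mm.
Only numpy, scipy, OpenCV 4.12 (cv2) and the standard library are available. Lean on these libraries where they do the work, as an engineer would, in place of code of your own. Each camera call takes 0.05 s, during which the arm holds its last target.

### The job

The soaps in the open grey tube moulds have set: lay every mould that holds a soap on its side in the cradle, one to a lane, and only when all of them lie there take the wooden pusher and drive each soap right out of the far end of its mould on to the run-out rails. When all the soaps lie on the rails, put the pusher back on its rest and lay the soaps on the slatted curing rack, not touching one another. Leave the emptied moulds lying in the cradle, leave a mould that was empty from the start where it is, and do not shift or tip anything else, the capped mould included.

Things in the scene. Friction and masses are not known exactly. Their poses are not given: they have to be found in the camera images.
- mould1: Open tube mould: grey PVC pipe, outside diameter 50, bore 40, 90 long, open at both ends (which are alike), about 100 g plus 80 g of soap. At the start it stands upright, with a set soap stuck inside or already empty (see its soap). Origin: centre of the end that is underneath at the start; z along the pipe to the other end.
- mould2: Open tube mould: grey PVC pipe, outside diameter 50, bore 40, 90 long, open at both ends (which are alike), about 100 g plus 80 g of soap. At the start it stands upright, with a set soap stuck inside or already empty (see its soap). Origin: centre of the end that is underneath at the start; z along the pipe to the other end.
- mould3: Open tube mould: grey PVC pipe, outside diameter 50, bore 40, 90 long, open at both ends (which are alike), about 100 g plus 80 g of soap. At the start it stands upright, with a set soap stuck inside or already empty (see its soap). Origin: centre of the end that is underneath at the start; z along the pipe to the other end.
- mould1_mid (a point): Middle of mould1, on the pipe axis, 45 from either end.
- mould2_mid (a point): Middle of mould2, on the pipe axis, 45 from either end.
- mould3_mid (a point): Middle of mould3, on the pipe axis, 45 from either end.
- soap1: Round cream soap bar stuck in mould1 at the start: diameter 37, 60 long, about 80 g, 10 to 20 mm inside either end of the pipe. It grips the bore: moving it takes some 8 to 14 N along the pipe; a mould lying in the cradle slides under less, until its rim meets the stop board. Origin: centre of the bar; z along its axis. None if its mould is empty.
- soap2: Round lilac soap bar stuck in mould2 at the start: diameter 37, 60 long, about 80 g, 10 to 20 mm inside either end of the pipe. It grips the bore: moving it takes some 8 to 14 N along the pipe; a mould lying in the cradle slides under less, until its rim meets the stop board. Origin: centre of the bar; z along its axis. None if its mould is empty.
- soap3: Round peach soap bar stuck in mould3 at the start: diameter 37, 60 long, about 80 g, 10 to 20 mm inside either end of the pipe. It grips the bore: moving it takes some 8 to 14 N along the pipe; a mould lying in the cradle slides under less, until its rim meets the stop board. Origin: centre of the bar; z along its axis. None if its mould is empty.
- pusher: Wooden pusher, 195 long: round pale dowel of diameter 26 (x = 15 to 130 mm), dark square handle 28 x 28 (x = -65 to 15 mm). Origin on its axis in the handle, where it can be gripped from above across two flat sides; x points to the dowel's tip. About 90 g, balance point near x = 20 mm. At the start it lies on its rest, axis level, 50 mm above the worktop.
- rest: Dark wooden rest for the pusher, fixed, base 160 x 80 x 10. Origin on the worktop under the pusher's origin; x towards the pusher's tip. A V-block at x = 66 to 80 mm carries the dowel, a U-block at x = -52 to -38 mm (38 wide inside, floor 36 and walls 52 above the worktop) the handle; between them nothing rises above 10 mm.
- rest_seat (a point): Where the pusher's origin lies when the pusher is on its rest: 50 mm above the worktop, over the rest's origin.
- cradle: Unmoulding cradle, fixed: plywood base 226 x 245 x 12 with three lanes at y = +85, 0, -85 mm, all running along its x, the pushing direction. Origin on the worktop under the middle lane, in the plane of the stop board's near face. The moulds lie at x below 0, the soaps come out at x above 0.
- lane_bed (a point): Middle of the place for a mould in the middle lane (cradle x = -45, y = 0, z = 55 mm; other lanes 85 mm to either side). Two V-blocks per lane, at x = -85 to -71 and -19 to -5 mm, carry a mould with its axis 55 mm above the worktop, far rim at the stop board or up to 20 mm short; between the blocks is room for fingers.
- notch (a point): Centre of the middle lane's notch in the stop board (cradle x = 5, y = 0, z = 55 mm). The board is 10 thick (x = 0 to 10 mm) and 63 high; in each lane a notch 41 wide, open at the top, holds back the mould's rim and lets the soap through.
- run_out (a point): Where the axis of a soap lies on the middle lane's two run-out rails (cradle x = 60, y = 0, z = 50 mm). The rails run from the stop board to x = 110 mm, are 34 wide over both and keep the soap from rolling; room for fingers either side. End board at x = 110 to 120 mm, 48 high.
- rack: Curing rack, fixed, pine, x along its length: 8 slats (each 12 wide in x, 105 long in y), 32 mm apart along x from -112 to 112 mm, tops 28 mm above the worktop. A soap laid along y settles in a gap between slats (gaps at x = -96, -64, .. 96 mm) with its axis about 44 mm above the worktop. Origin on the worktop under its centre.
- capped: A mould that is still setting: grey PVC pipe of diameter 50 standing upright among the others, closed at the top by a darker grey cap of diameter 60; 98 high. Leave it. Origin: centre of its underside.
- jug: Stainless jug, diameter 94, 128 high, handle at its y side. Leave it. Origin: centre of its underside.
- spare_cap: Spare dark grey PVC cap, diameter 60, 34 high. Leave it. Origin: centre of its underside.
- spatula: Spatula, about 220 long, lying on the worktop. Leave it.
- oil: Amber bottle, diameter 52, 130 high. Leave it. Origin: centre of its underside.

How it is judged (in metres and radians):
On the way, in this order (a step that is already met when the one before it is completed fails the run):
1. every mould that holds a soap lies on its side in a lane of the cradle (angle between the z axis of each of soap1, soap2, soap3 and the x axis of cradle, either way round below 0.12 rad and distance between soap1 and mould1_mid below 0.025 m and x of soap1 in the frame of cradle between -0.1 and -0.02 m and z of soap1 in the frame of cradle between 0.047 and 0.063 m and (y of soap1 in the frame of cradle between -0.097 and -0.073 m or y of soap1 in the frame of cradle between -0.012 and 0.012 m or y of soap1 in the frame of cradle between 0.073 and 0.097 m) and distance between soap2 and mould2_mid below 0.025 m and x of soap2 in the frame of cradle between -0.1 and -0.02 m and z of soap2 in the frame of cradle between 0.047 and 0.063 m and (y of soap2 in the frame of cradle between -0.097 and -0.073 m or y of soap2 in the frame of cradle between -0.012 and 0.012 m or y of soap2 in the frame of cradle between 0.073 and 0.097 m) and distance between soap3 and mould3_mid below 0.025 m and x of soap3 in the frame of cradle between -0.1 and -0.02 m and z of soap3 in the frame of cradle between 0.047 and 0.063 m and (y of soap3 in the frame of cradle between -0.097 and -0.073 m or y of soap3 in the frame of cradle between -0.012 and 0.012 m or y of soap3 in the frame of cradle between 0.073 and 0.097 m)), for 0.2 s.
2. the pusher drives a soap in a lying mould (((contact force between pusher and soap1 above 1.5 N and angle between the z axis of soap1 and the x axis of cradle, either way round below 0.12 rad and distance between soap1 and mould1_mid below 0.07 m) or (contact force between pusher and soap2 above 1.5 N and angle between the z axis of soap2 and the x axis of cradle, either way round below 0.12 rad and distance between soap2 and mould2_mid below 0.07 m) or (contact force between pusher and soap3 above 1.5 N and angle between the z axis of soap3 and the x axis of cradle, either way round below 0.12 rad and distance between soap3 and mould3_mid below 0.07 m))), for 0.1 s.
3. every soap is out of the far end of its mould and on the run-out rails, the moulds still in their lanes (x of soap1 in the frame of cradle between 0.031 and 0.09 m and z of soap1 in the frame of cradle between 0.035 and 0.065 m and angle between the z axis of each of soap1, soap2, soap3 and the x axis of cradle, either way round below 0.25 rad and x of soap2 in the frame of cradle between 0.031 and 0.09 m and z of soap2 in the frame of cradle between 0.035 and 0.065 m and x of soap3 in the frame of cradle between 0.031 and 0.09 m and z of soap3 in the frame of cradle between 0.035 and 0.065 m and ((angle between the z axis of mould1 and the x axis of cradle, either way round below 0.12 rad and x of mould1_mid in the frame of cradle between -0.085 and -0.035 m and z of mould1_mid in the frame of cradle between 0.047 and 0.063 m and (y of mould1_mid in the frame of cradle between -0.097 and -0.073 m or y of mould1_mid in the frame of cradle between -0.012 and 0.012 m or y of mould1_mid in the frame of cradle between 0.073 and 0.097 m)) or distance of mould1 from where it was at the start of the episode below 0.1 m) and ((angle between the z axis of mould2 and the x axis of cradle, either way round below 0.12 rad and x of mould2_mid in the frame of cradle between -0.085 and -0.035 m and z of mould2_mid in the frame of cradle between 0.047 and 0.063 m and (y of mould2_mid in the frame of cradle between -0.097 and -0.073 m or y of mould2_mid in the frame of cradle between -0.012 and 0.012 m or y of mould2_mid in the frame of cradle between 0.073 and 0.097 m)) or distance of mould2 from where it was at the start of the episode below 0.1 m) and ((angle between the z axis of mould3 and the x axis of cradle, either way round below 0.12 rad and x of mould3_mid in the frame of cradle between -0.085 and -0.035 m and z of mould3_mid in the frame of cradle between 0.047 and 0.063 m and (y of mould3_mid in the frame of cradle between -0.097 and -0.073 m or y of mould3_mid in the frame of cradle between -0.012 and 0.012 m or y of mould3_mid in the frame of cradle between 0.073 and 0.097 m)) or distance of mould3 from where it was at the start of the episode below 0.1 m)), for 0.2 s.
At the end, for the whole second after the job is handed in: Soaps lie on their sides on the rack, centres within its outline, at rest, not touching. Moulds lie in lanes (within 12 mm of the lane's middle, 0.12 rad, 40 mm of the stop board) or are within 100 mm of their start. Pusher at rest on its rest within 25 mm and 0.12 rad (x of soap1 in the frame of rack between -0.12 and 0.12 m and y of soap1 in the frame of rack between -0.05 and 0.05 m and z of soap1 in the frame of rack between 0.036 and 0.052 m and angle between each of soap1, soap2, soap3's own z axis and vertical above 1.3 rad and linear speed of each of soap1, soap2, soap3, pusher below 0.02 m/s and x of soap2 in the frame of rack between -0.12 and 0.12 m and y of soap2 in the frame of rack between -0.05 and 0.05 m and z of soap2 in the frame of rack between 0.036 and 0.052 m and x of soap3 in the frame of rack between -0.12 and 0.12 m and y of soap3 in the frame of rack between -0.05 and 0.05 m and z of soap3 in the frame of rack between 0.036 and 0.052 m and contact force between soap1 and soap2 below 0.02 N and contact force between each of soap1, soap2 and soap3 below 0.02 N and ((angle between the z axis of mould1 and the x axis of cradle, either way round below 0.12 rad and x of mould1_mid in the frame of cradle between -0.085 and -0.035 m and z of mould1_mid in the frame of cradle between 0.047 and 0.063 m and (y of mould1_mid in the frame of cradle between -0.097 and -0.073 m or y of mould1_mid in the frame of cradle between -0.012 and 0.012 m or y of mould1_mid in the frame of cradle between 0.073 and 0.097 m)) or distance of mould1 from where it was at the start of the episode below 0.1 m) and ((angle between the z axis of mould2 and the x axis of cradle, either way round below 0.12 rad and x of mould2_mid in the frame of cradle between -0.085 and -0.035 m and z of mould2_mid in the frame of cradle between 0.047 and 0.063 m and (y of mould2_mid in the frame of cradle between -0.097 and -0.073 m or y of mould2_mid in the frame of cradle between -0.012 and 0.012 m or y of mould2_mid in the frame of cradle between 0.073 and 0.097 m)) or distance of mould2 from where it was at the start of the episode below 0.1 m) and ((angle between the z axis of mould3 and the x axis of cradle, either way round below 0.12 rad and x of mould3_mid in the frame of cradle between -0.085 and -0.035 m and z of mould3_mid in the frame of cradle between 0.047 and 0.063 m and (y of mould3_mid in the frame of cradle between -0.097 and -0.073 m or y of mould3_mid in the frame of cradle between -0.012 and 0.012 m or y of mould3_mid in the frame of cradle between 0.073 and 0.097 m)) or distance of mould3 from where it was at the start of the episode below 0.1 m) and distance between pusher and rest_seat below 0.025 m and angle between the x axis of pusher and the x axis of rest, either way round below 0.12 rad).
It fails at once if the capped mould is shifted more than 30 mm or tipped (distance of capped from where it was at the start of the episode above 0.03 m or angle between capped's own z axis and vertical above 0.5 rad).
It fails at once if the jug, the spare cap, the spatula or the oil bottle is shifted more than 30 mm or tipped ((distance of jug from where it was at the start of the episode above 0.03 m or angle between jug's own z axis and vertical above 0.5 rad) or (distance of spare_cap from where it was at the start of the episode above 0.03 m or angle between spare_cap's own z axis and vertical above 0.5 rad) or (distance of spatula from where it was at the start of the episode above 0.03 m or angle between spatula's own z axis and vertical above 0.5 rad) or (distance of oil from where it was at the start of the episode above 0.03 m or angle between oil's own z axis and vertical above 0.5 rad)).
Of soap1, soap2, soap3 only 2 to 3 are there at a start; the rules pass over those that are not, and their reading is None.
At some moment in a run one of mould1, mould2, mould3, pusher may be knocked a few centimetres aside while the robot is not near it.
Once in a run the grip may slacken for a moment while it holds something.
It also fails if it takes over 210 s, if anything falls off the work surface, if the arm or the gripper's body presses on something with over 40 N, if the wrist force passes 120 N, or if a joint passes its speed limit or range.

## Working session

There is one attempt and no reset: what is moved stays moved. The work goes in short steps, Python scripts to look and compute and a tool call to move; the robot and the scene stay as the last step left them, time stands still between calls to the robot, and variables do not carry over. Pictures are saved under pics/ and viewed, and the job is handed in when it is done.

Besides the shell and the picture viewer there is one more tool, called after "Call:" by a JSON object that holds its "method" and its "body". send_rows: Moves the arm, as the interface text tells. Its arguments: {"type":"object","properties":{"rows":{"type":"array"}},"required":["rows"]}

```bash
mkdir -p pics; ls; cat > h.py <<'E'
import numpy as np, cv2
from workcell import telemetry, get_image, ctrl
def grab(name, fn=None):
    d=get_image(name)
    if fn: cv2.imwrite('pics/'+fn,d['color'])
    np.savez('/tmp/%s.npz'%name,**d)
    return d
def load(name): return dict(np.load('/tmp/%s.npz'%name,allow_pickle=True))
def cam(d):
    R,_=cv2.Rodrigues(np.array(d['rvec'],float)); t=np.array(d['tvec'],float).ravel()
    return R,t,np.array(d['camera_matrix'],float),float(d['k1'])
def slopes(d,uv):
    R,t,K,k1=cam(d)
    D=np.array([k1,0,0,0],float)
    return cv2.undistortPointsIter(np.array(uv,float).reshape(-1,1,2),K,D,None,None,(3,100,1e-10)).reshape(-1,2)
def onplane(d,uv,z):
    R,t,K,k1=cam(d); s=slopes(d,uv)
    r=np.c_[s,np.ones(len(s))]@R; c=-R.T@t
    return c+r*((z-c[2])/r[:,2])[:,None]
def proj(d,P):
    R,t,K,k1=cam(d)
    p,_=cv2.projectPoints(np.array(P,float).reshape(-1,1,3),np.array(d['rvec'],float),t,K,np.array([k1,0,0,0],float))
    return p.reshape(-1,2)
def cloud(d):
    R,t,K,k1=cam(d); h,w=d['z_map'].shape
    uu,vv=np.meshgrid(np.arange(w),np.arange(h))
    s=slopes(d,np.c_[uu.ravel(),vv.ravel()])
    z=np.asarray(d['z_map']).ravel()[:,None]
    P=(np.c_[s,np.ones(len(s))]*z-t)@R
    P[z[:,0]<=0]=np.nan
    return P.reshape(h,w,3)
def st():
    o=telemetry.get_obs()
    print({k:(np.round(v,3) if not np.isscalar(v) else round(v,3)) for k,v in o.items()}); return o
E
python3 - <<'E'
from h import *
st()
for n in ['scene','top','wrist']:
    d=grab(n,n+'0.png'); R,t,K,k1=cam(d); print(n,-R.T@t,R[2],K[0,0],k1)
E
```

```text
pics
{'t': 0.0, 'qpos': array([ 1.232,  0.424,  1.631,  0.   ,  1.089, -0.019]), 'qvel': array([-0.   , -0.   , -0.001, -0.001,  0.001,  0.002]), 'joint_torque': array([-0.0000e+00, -5.4461e+01, -2.7367e+01,  6.4000e-02,  2.3000e-02,
       -0.0000e+00]), 'ee_pos': array([196.291, 592.918, 301.918]), 'orientation': array([-5.000e-01, -3.101e+00,  2.000e-03]), 'ft_force': array([ 0.457, -0.636, -0.099]), 'moment': array([-0.056, -0.012,  0.024]), 'width': 87.242}
scene [1147.09962533 -946.10707734 1510.57106796] [-0.34344406  0.47376944 -0.81091843] 591.4426831602475 0.019527661032064984
top [ 336.49183409  -73.04432495 1115.76849204] [ 0.18477215 -0.01431609 -0.98267711] 448.20663806733614 -0.06147042809925607
wrist [125.6387803  616.9830352  384.08509179] [ 0.25383076 -0.08455986 -0.96354532] 432.15386593590887 -0.0358748944622526
```

View pics/top0.png

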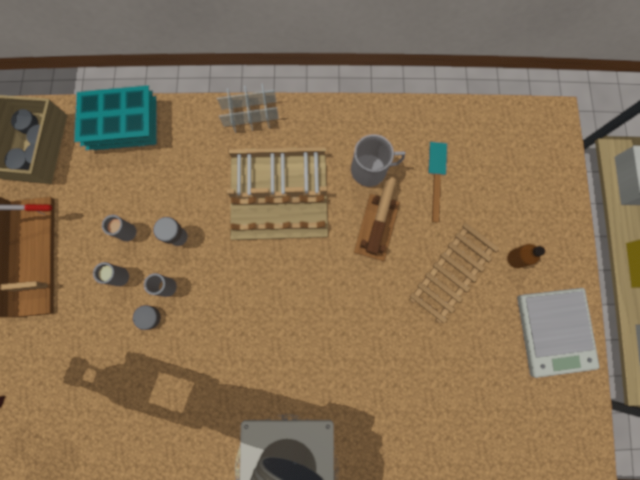

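View pics/scene0.png

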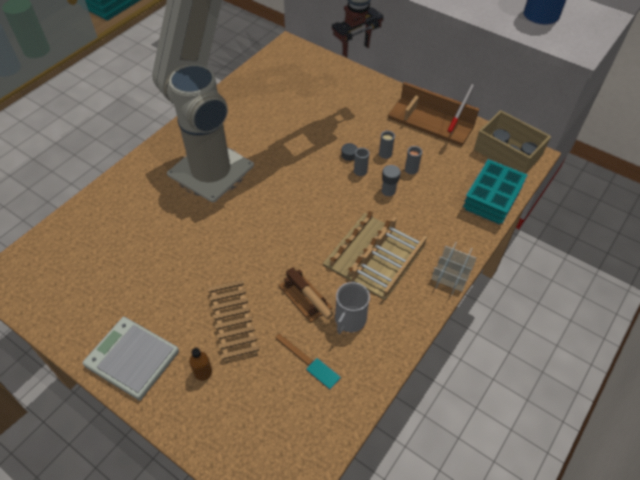

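View pics/wrist0.png

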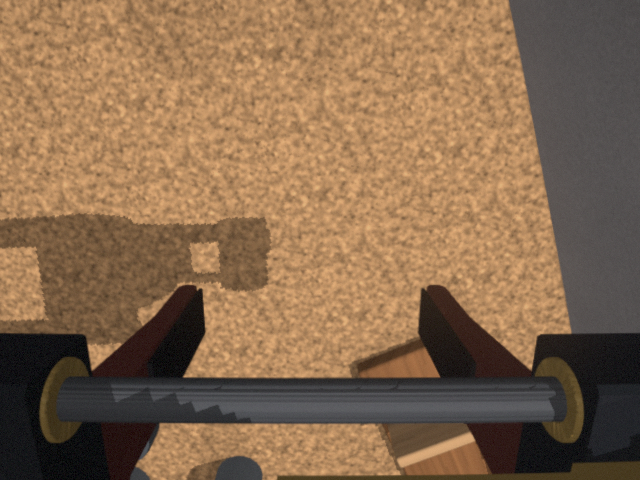

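```bash
python3 - <<'E'
from h import *
d=load('top'); 
im=d['color'].astype(np.uint8)
cv2.imwrite('pics/top0a.png',cv2.resize(im[190:340,80:200],None,fx=5,fy=4,interpolation=cv2.INTER_CUBIC)[:600])
cv2.imwrite('pics/top0b.png',cv2.resize(im[130:330,220:500],None,fx=2.8,fy=2.8,interpolation=cv2.INTER_CUBIC))
C=cloud(d)
for n,u,v in [('peach',115,223),('cream',106,271),('dark',155,284),('capped',167,228),('spare',146,318),('table',200,350),('jug',375,147),('oil',537,252)]:
    print(n,np.round(C[v,u],0),np.round(onplane(d,[[u,v]],90),0))
E
```

```text
peach [570. 412.  70.] [[565. 403.  90.]]
cream [454. 425.  69.] [[451. 415.  90.]]
dark [427. 320.  27.] [[422. 298.  90.]]
capped [552. 276.  96.] [[553. 278.  90.]]
spare [345. 336.  30.] [[345. 314.  90.]]
table [269. 209.   3.] [[275. 187.  90.]]
jug [ 766. -219.   62.] [[ 755. -215.   90.]]
oil [ 489. -574.  131.] [[ 495. -594.   90.]]
```

View pics/top0a.png

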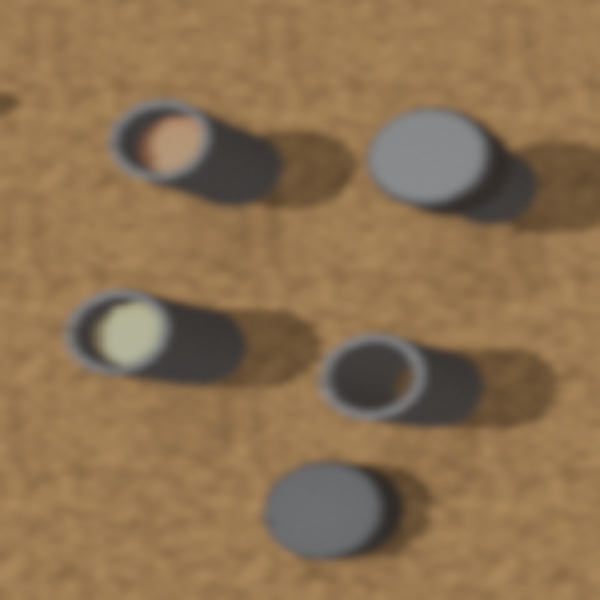

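View pics/top0b.png

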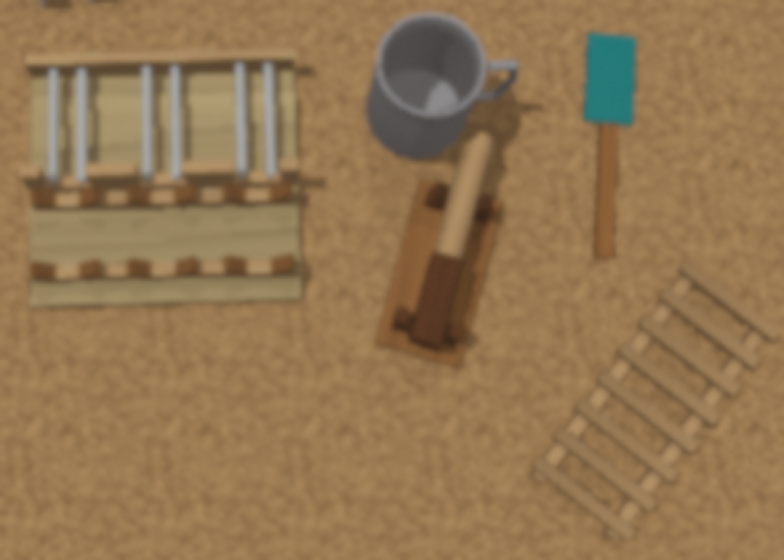

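```bash
python3 - <<'E'
from h import *
d=load('top')
f=lambda x,y:(x/2.8+220-0.32,y/2.8+130-0.32)
g=lambda x,y:(x/5+80-.4,y/4+190-.375)
def p(n,pts,z): print(n,np.round(onplane(d,pts,z)[:,:2],1).tolist())
p('tops peach,cream,empty',[g(162,142),g(119,332),g(373,377)],90)
p('capped',[g(431,158)],98); p('spare',[g(324,510)],34)
p('cradle base near corners L R',[f(31,305),f(301,298)],12)
p('stop board top far-left, far-right',[f(24,171),f(298,160)],63)
p('end board top outer L,R',[f(25,57),f(297,52)],48)
p('rest base corners',[f(376,346),f(461,367),f(500,205)],10)
p('pusher tip, handle rear top',[f(481,138)],63)
p('handle back',[f(430,345)],64)
p('dowel tip/back centre',[f(452,255)],63)
p('rack corners slat ends',[f(540,468),f(627,533),f(684,270),f(774,337)],28)
p('jug top',[f(431,66)],128)
p('oil',[(538,252)],130)
E
```

```text
tops peach,cream,empty [[560.1, 409.6], [447.6, 420.6], [422.1, 299.5]]
capped [[548.7, 277.6]]
spare [[347.1, 338.8]]
cradle base near corners L R [[542.3, 141.9], [548.7, -99.7]]
stop board top far-left, far-right [[651.5, 142.4], [661.6, -96.4]]
end board top outer L,R [[762.8, 148.9], [767.7, -96.2]]
rest base corners [[505.4, -166.5], [486.5, -242.1], [635.6, -282.1]]
pusher tip, handle rear top [[682.2, -257.5]]
handle back [[498.0, -207.9]]
dowel tip/back centre [[576.6, -228.9]]
rack corners slat ends [[395.7, -305.8], [339.5, -379.4], [571.2, -442.8], [510.3, -520.7]]
jug top [[723.5, -206.3]]
oil [[489.3, -576.3]]
```

```bash
cat >> h.py <<'E'
def pose():
    o=telemetry.get_obs(); R,_=cv2.Rodrigues(np.array(o['orientation'],float))
    return np.array(o['ee_pos'],float),float(np.arctan2(R[1,0],R[0,0])),o
def plan(tgt,yaw=None,g=1.0,step=45.,start=None):
    """tgt: TCP world mm; yaw: world angle of tool x. prints rows"""
    p,a,o=pose()
    if start is not None: p=np.array(start[:3],float); a=start[3] if len(start)>3 else a
    tgt=np.array(tgt,float); da=0 if yaw is None else (yaw-a+np.pi)%(2*np.pi)-np.pi
    n=max(int(np.ceil(np.linalg.norm(tgt-p)/step)),int(np.ceil(abs(da)/0.145)),1)
    rows=[]
    for i in range(n):
        d=(tgt-p)/n; x=np.array([np.cos(a),np.sin(a)]); y=np.array([x[1],-x[0]])
        rows.append([round(float(d[:2]@x)/1000,4),round(float(d[:2]@y)/1000,4),round(-d[2]/1000,4),round(-da/n,4),g]); a+=da/n
    print('from',np.round(p,1),'n',n,'yaw end',round(a,4))
    for i in range(0,n,5): print(rows[i:i+5])
E
python3 - <<'E'
from h import *
plan([550,410,280],np.pi+0.026)
E
```

```text
from [196.3 593.  302.1] n 9 yaw end 3.1676
[[-0.0437, -0.0069, np.float64(0.0025), -0.0384, 1.0], [-0.0434, -0.0086, np.float64(0.0025), -0.0384, 1.0], [-0.043, -0.0103, np.float64(0.0025), -0.0384, 1.0], [-0.0426, -0.0119, np.float64(0.0025), -0.0384, 1.0], [-0.0421, -0.0136, np.float64(0.0025), -0.0384, 1.0]]
[[-0.0416, -0.0152, np.float64(0.0025), -0.0384, 1.0], [-0.041, -0.0167, np.float64(0.0025), -0.0384, 1.0], [-0.0403, -0.0183, np.float64(0.0025), -0.0384, 1.0], [-0.0395, -0.0198, np.float64(0.0025), -0.0384, 1.0]]
```

Call:
{"method": "send_rows", "body": {"rows": [[-0.044,-0.007,0.0025,-0.0384,1],[-0.043,-0.009,0.0025,-0.0384,1],[-0.043,-0.01,0.0025,-0.0384,1],[-0.043,-0.012,0.0025,-0.0384,1],[-0.042,-0.014,0.0025,-0.0384,1]]}}

```text
t: 0.65
ee_pos: [394.3, 489.9, 289.9]
orientation: [-0.198, -3.135, 0.0]
ft_force: [-0.2, 0.2, 0.7]
width: 87.9
```

Call:
{"method": "send_rows", "body": {"rows": [[-0.042,-0.015,0.0025,-0.0384,1],[-0.041,-0.017,0.0025,-0.0384,1],[-0.04,-0.018,0.0025,-0.0384,1],[-0.04,-0.02,0.0025,-0.0384,1],[0,0,0,0,1]]}}

```text
t: 1.15
ee_pos: [554.9, 406.6, 279.4]
orientation: [-0.035, 3.14, -0.001]
ft_force: [-0.2, 1.2, -1.3]
width: 87.7
```

```bash
python3 - <<'E'
from h import *
p,a,o=pose(); print(p,a,o['ft_force'],o['qpos'],o['t'])
d=grab('wrist','w1.png')
p=proj(d,[[560,410,90],[448,421,90],[549,278,98]]);print(p)
E
```

```text
[554.89648328 406.60498163 279.39813547] -3.1194719515548655 [-0.16349409  1.15101049 -1.28626374] [ 6.15478732e-01  5.38944181e-01  1.49667113e+00 -1.35158420e-03
  1.10549226e+00 -9.76831748e-01] 1.15
[[314.65186504 250.17766993]
 [338.16336161  68.0364228 ]
 [106.78095017 232.30557011]]
```

View pics/w1.png

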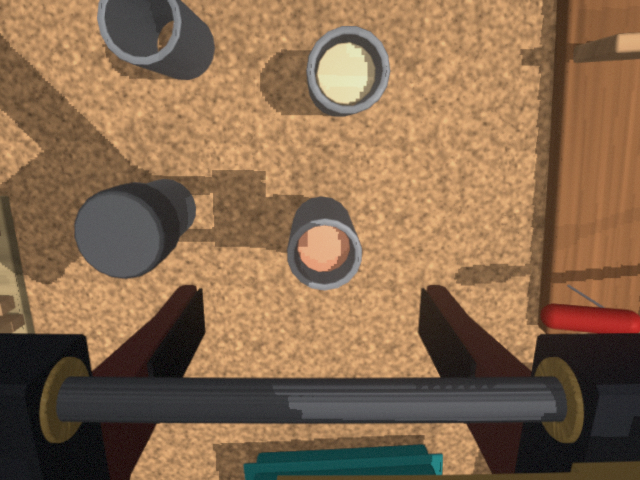

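```bash
python3 - <<'E'
from h import *
d=load('wrist')
print(onplane(d,[[324.5,254.5],[348,70]],90).round(1))
print(onplane(d,[[122,230]],98).round(1), 'crate edge',onplane(d,[[545,300],[530,150]],20).round(1),'teal',onplane(d,[[340,440]],60).round(1))
E
```

```text
[[562.8 416.5  90. ]
 [448.9 426.8  90. ]]
[[547.3 287.9  98. ]] crate edge [[620.6 610.3  20. ]
 [495.1 577.1  20. ]] teal [[733.7 435.9  60. ]]
```

```bash
python3 - <<'E'
from h import *
d=load('scene'); im=d['color']
P=proj(d,[[562.8,416.5,90],[560,409.6,90],[448.9,426.8,90],[447.6,420.6,90]]);print(P)
x0,y0=340,115
c=cv2.resize(im[y0:y0+100,x0:x0+130],None,fx=6,fy=6,interpolation=cv2.INTER_CUBIC)
for q,col in zip(P,[(0,0,255),(255,0,0)]*2): cv2.circle(c,tuple(int(v) for v in ((q-[x0,y0]+.5)*6)),3,col,-1)
cv2.imwrite('pics/s0c.png',c)
E
```

```text
[[414.9735427  150.42591359]
 [413.20791128 151.25828266]
 [387.91794137 134.90391316]
 [386.63889609 135.76433115]]
```

View pics/s0c.png

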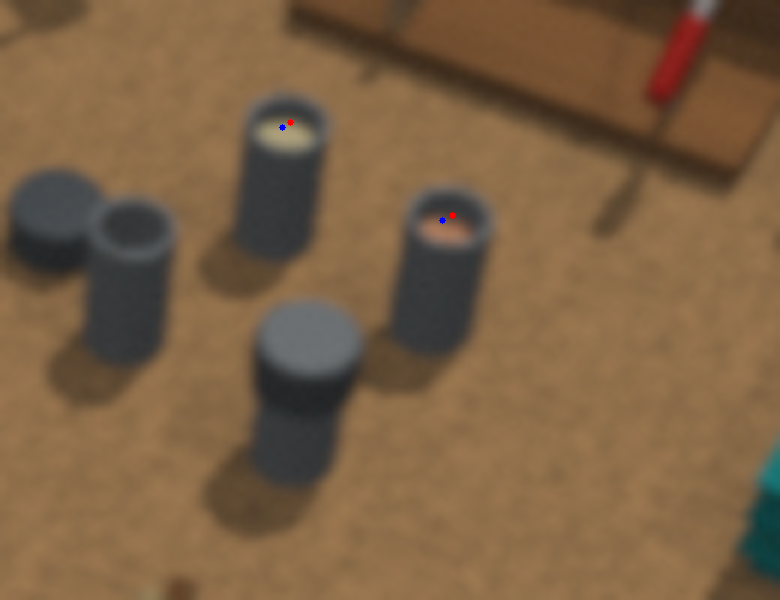

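Call:
{"method": "send_rows", "body": {"rows": [[-0.007,0.0075,0.03,0,1],[0,0,0.045,0,1],[0,0,0.045,0,1],[0,0,0.043,0,1],[0,0,0,0,1]]}}

```text
t: 1.7
ee_pos: [553.0, 415.6, 110.7]
orientation: [0.042, -3.131, 0.011]
ft_force: [-0.4, -0.4, 0.3]
width: 87.5
```

Call:
{"method": "send_rows", "body": {"rows": [[0,0,0,0,-1],[0,0,0,0,-1],[0,0,0,0,-1],[0,0,0,0,-1],[0,0,0,0,-1]]}}

```text
t: 2.2
ee_pos: [558.1, 417.3, 118.7]
orientation: [-0.041, 3.14, 0.001]
ft_force: [-0.1, -2.9, 2.9]
width: 51.4
```

```bash
python3 - <<'E'
from h import *
p,a,o=pose(); print(p,a,o['ft_force'],o['width'],o['t'])
d=grab('wrist','w2.png')
r=60.4;th=np.deg2rad(114.44-9*np.arange(11)); P=np.c_[r*np.cos(th),r*np.sin(th)]; print(np.diff(P,axis=0).round(1).tolist())
E
```

```text
[558.05595886 417.29949042 118.73357516] -3.1156987342831095 [-0.067837   -2.90344208  2.88131745] 51.396929478876366 2.2
[[8.9, 3.2], [9.3, 1.8], [9.5, 0.3], [9.4, -1.2], [9.1, -2.6], [8.6, -4.0], [7.9, -5.3], [6.9, -6.5], [5.8, -7.5], [4.6, -8.3]]
```

View pics/w2.png

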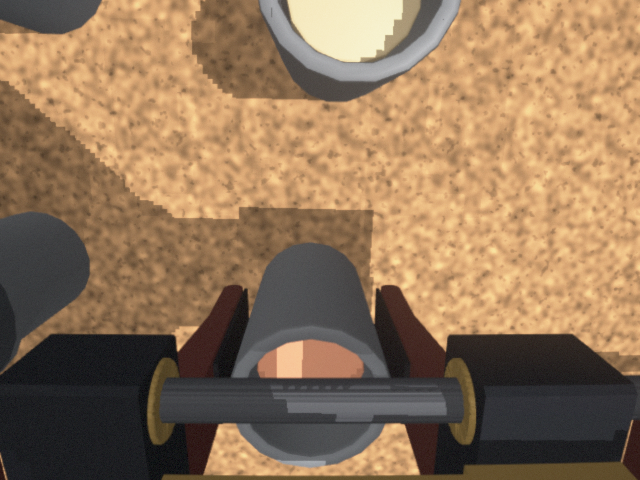

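Call:
{"method": "send_rows", "body": {"rows": [[-0.005,0,0,0,-1],[-0.005,0,-0.001,0,-1],[-0.005,0,-0.001,0,-1],[-0.005,0,-0.001,0,-1],[-0.005,0,0,0,-1]]}}

```text
t: 2.75
ee_pos: [583.1, 417.8, 120.0]
orientation: [-0.04, 3.141, -0.0]
ft_force: [0.6, 0.6, -2.3]
width: 50.2
```

```bash
python3 - <<'E'
from h import *
p,a,o=pose(); print(p,a,o['ft_force'],o['width'],o['t'])
d=grab('wrist','w3.png')
E
```

```text
[583.09528668 417.84244526 120.01421235] -3.1159954299768056 [ 0.56924227  0.58866493 -2.25798449] 50.22140847637641 2.75
```

View pics/w3.png

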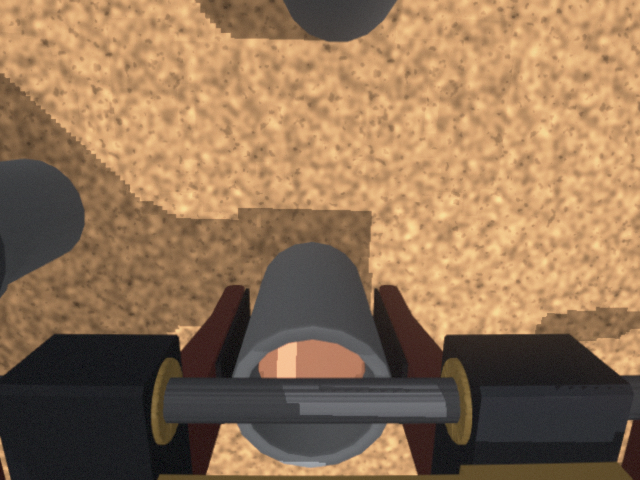

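Call:
{"method": "send_rows", "body": {"rows": [[0,0,0.002,0,-1],[0,0,0.002,0,-1],[0,0,0,0,-1]]}}

```text
t: 3.1
ee_pos: [583.1, 418.0, 118.5]
orientation: [-0.041, 3.14, 0.0]
ft_force: [-3.1, -4.5, 14.4]
width: 50.1
```

Call:
{"method": "send_rows", "body": {"rows": [[-0.005,0,0,0,-1],[-0.005,0,0,0,-1]]}}

```text
t: 3.3
ee_pos: [590.7, 418.7, 118.7]
orientation: [0.04, -3.137, 0.0]
ft_force: [-12.9, -0.2, 18.1]
width: 49.8
```

Call:
{"method": "send_rows", "body": {"rows": [[-0.006,0,-0.001,0,-1],[-0.006,0,-0.001,0,-1]]}}

```text
t: 3.5
ee_pos: [604.2, 418.9, 118.7]
orientation: [0.041, -3.141, -0.0]
ft_force: [0.3, -0.2, -1.0]
width: 49.7
```

```bash
python3 - <<'E'
from h import *
p,a,o=pose(); print(p,a,o['ft_force'],o['moment'],o['width'],o['t'])
d=grab('wrist','w4.png')
E
```

```text
[604.22895017 418.85292621 118.73938056] -3.115311634782892 [ 0.2755963  -0.17792992 -0.99150839] [ 0.04078207  0.10404312 -0.03000947] 49.67577731501086 3.5
```

View pics/w4.png

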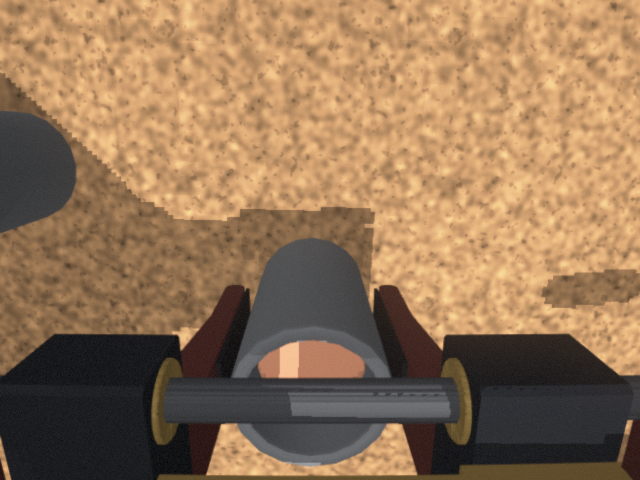

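Call:
{"method": "send_rows", "body": {"rows": [[0,0,0.001,0,-1],[0,0,0,0,0.2],[0,0,0,0,0.2],[0,0,0,0,0.2],[0,0,-0.02,0,0.2]]}}

```text
t: 4.05
ee_pos: [602.9, 417.4, 134.4]
orientation: [0.04, -3.136, 0.005]
ft_force: [0.0, -0.3, -0.8]
width: 52.3
```

Call:
{"method": "send_rows", "body": {"rows": [[0,0,-0.02,0,0.2],[0,0,0,0,-1],[0,0,0,0,-1],[0,0,0,0,-1],[0,0,0,0,-1]]}}

```text
t: 4.55
ee_pos: [606.6, 419.6, 162.7]
orientation: [-0.041, 3.135, 0.006]
ft_force: [-2.4, -3.6, 20.1]
width: 49.1
```

```bash
python3 - <<'E'
from h import *
p,a,o=pose(); print(p,a,o['ft_force'],o['moment'],o['width'],o['t'])
d=grab('wrist','w5.png')
E
```

```text
[606.59489388 419.61198769 162.7198041 ] -3.1156874764964173 [-2.43225935 -3.56277132 20.12594459] [-0.40906169  0.47282905  0.08657867] 49.06035744293891 4.55
```

View pics/w5.png

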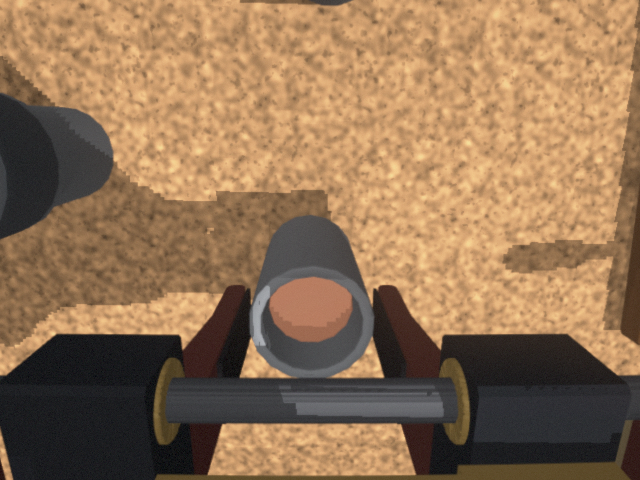

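Call:
{"method": "send_rows", "body": {"rows": [[-0.008,0,0,0,-1],[-0.008,0,-0.001,0,-1],[-0.008,0,-0.002,0,-1]]}}

```text
t: 4.9
ee_pos: [629.6, 420.3, 164.4]
orientation: [-0.04, 3.138, 0.005]
ft_force: [-3.3, 1.0, 3.9]
width: 49.1
```

```bash
python3 - <<'E'
from h import *
p,a,o=pose(); print(p,a,o['ft_force'],o['moment'],o['width'],o['t'])
d=grab('wrist','w6.png')
E
```

```text
[629.64630497 420.33655035 164.41002915] -3.1158387951987097 [-3.32495264  0.99462304  3.91566532] [0.36662944 0.77406389 0.03025276] 49.109350373774504 4.9
```

View pics/w6.png

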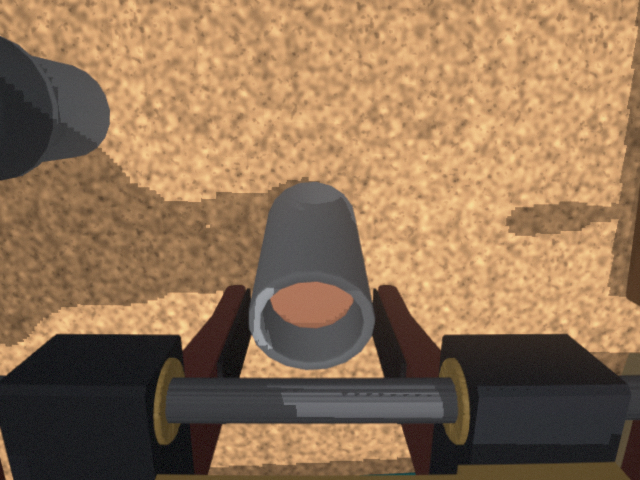

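Call:
{"method": "send_rows", "body": {"rows": [[-0.013,0,0.0015,0,-1],[-0.0125,0,0.003,0,-1],[-0.012,0,0.005,0,-1]]}}

```text
t: 5.25
ee_pos: [668.6, 421.5, 155.5]
orientation: [-0.041, 3.135, 0.006]
ft_force: [1.3, -0.0, 10.6]
width: 49.6
```

Call:
{"method": "send_rows", "body": {"rows": [[-0.0115,0,0.006,0,-1],[-0.0105,0,0.008,0,-1]]}}

```text
t: 5.45
ee_pos: [691.1, 421.8, 141.2]
orientation: [-0.04, 3.134, 0.006]
ft_force: [2.8, 0.4, 7.3]
width: 49.3
```

```bash
python3 - <<'E'
from h import *
p,a,o=pose(); print(p,a,o['ft_force'],o['moment'],o['width'],o['t'])
d=grab('wrist','w7.png')
E
```

```text
[691.09752364 421.84589001 141.20007055] -3.1159766554270547 [2.81147326 0.35889655 7.29149545] [ 0.10826053 -0.15338604 -0.0163808 ] 49.27086993062418 5.45
```

View pics/w7.png

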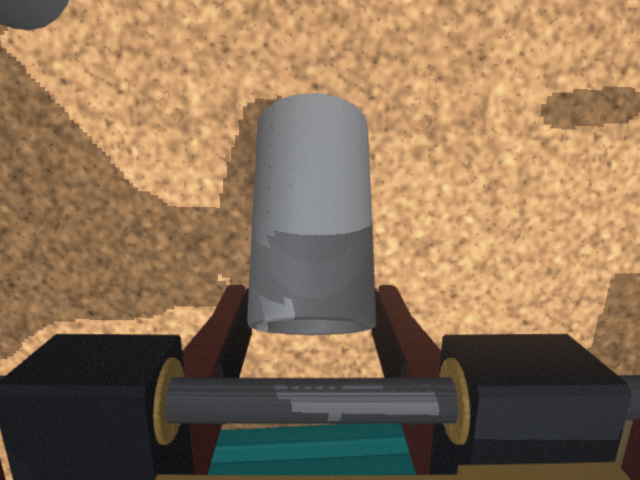

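```bash
python3 - <<'E'
from h import *
d=load('top');C=cloud(d);im=d['color'].astype(int)
m=(im[...,0]>im[...,2]+40)&(np.arange(640)[None,:]<200)
P=C[m];P=P[np.isfinite(P[:,0])];print(len(P),np.percentile(P,[1,50,99],axis=0).round(0))
E
```

```text
4385 [[781. 348.  22.]
 [842. 437.  78.]
 [922. 535.  83.]]
```

Call:
{"method": "send_rows", "body": {"rows": [[-0.0085,0,0.0095,0,-1],[-0.007,0,0.0105,0,-1],[-0.0055,0,0.011,0,-1],[-0.004,0,0.009,0,-1]]}}

```text
t: 5.9
ee_pos: [715.6, 422.1, 99.5]
orientation: [-0.04, 3.135, 0.005]
ft_force: [3.7, 1.6, 3.8]
width: 49.5
```

```bash
python3 - <<'E'
from h import *
p,a,o=pose(); print(p,a,o['ft_force'],o['moment'],o['width'],o['t'])
d=grab('wrist','w8.png')
E
```

```text
[715.63442673 422.14041927  99.53234679] -3.116394515279497 [3.71110288 1.55650321 3.79759315] [ 0.33148737 -0.32144285 -0.12842557] 49.50093617178204 5.9
```

View pics/w8.png

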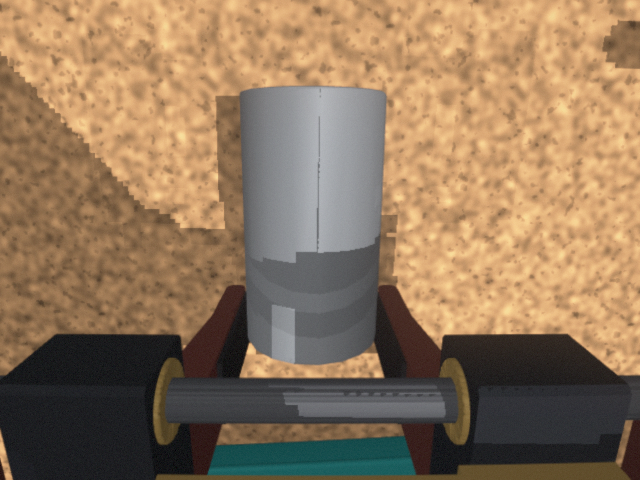

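```bash
python3 - <<'E'
from h import *
d=load('wrist')
print(onplane(d,[[312,92],[312,355]],50).round(1),onplane(d,[[313,92]],45))
E
```

```text
[[632.4 421.5  50. ]
 [717.2 423.8  50. ]] [[632.08685499 421.79215685  45.        ]]
```

Call:
{"method": "send_rows", "body": {"rows": [[0,0,0,0,0.5],[0,0,0,0,0.5],[0.01,0,0.0,0,0.5],[0.015,0,0.004,0,0.5],[0.016,0,0.005,0,0.5]]}}

```text
t: 6.45
ee_pos: [670.6, 420.0, 87.5]
orientation: [0.041, -3.141, 0.0]
ft_force: [-0.0, -0.6, -0.9]
width: 65.8
```

Call:
{"method": "send_rows", "body": {"rows": [[0,0,0,0,0.5],[0,0,0,0,-1],[0,0,0,0,-1],[0,0,0,0,-1],[0,0,0,0,-1]]}}

```text
t: 6.95
ee_pos: [672.7, 420.0, 88.2]
orientation: [-0.04, 3.141, 0.0]
ft_force: [-1.2, -2.3, 4.0]
width: 50.5
```

```bash
python3 - <<'E'
from h import *
p,a,o=pose(); print(p,a,o['ft_force'],o['moment'],o['width'],o['t'])
d=grab('wrist','w9.png')
E
```

```text
[672.66677749 420.02400015  88.2035095 ] -3.116150683840098 [-1.1860019  -2.28783638  3.98069736] [-0.3628566   0.13598923 -0.01957693] 50.4899683036593 6.95
```

View pics/w9.png

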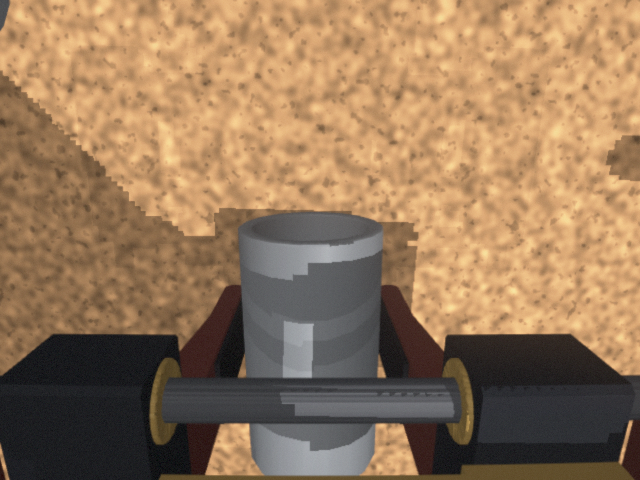

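Call:
{"method": "send_rows", "body": {"rows": [[0,0,-0.02,0,-1],[0,0,-0.04,0,-1],[0,-0.03,-0.045,0,-1],[0.005,-0.045,-0.045,0,-1],[0.01,-0.045,-0.03,0,-1]]}}

```text
t: 7.5
ee_pos: [662.5, 316.3, 255.7]
orientation: [-0.042, 3.137, 0.004]
ft_force: [0.6, 0.1, -1.5]
width: 50.6
```

Call:
{"method": "send_rows", "body": {"rows": [[0.01,-0.045,-0.02,0,-1],[0.01,-0.045,-0.01,0,-1],[0.01,-0.045,0,0,-1],[0.01,-0.045,0,0,-1],[0.01,-0.045,0,0,-1]]}}

```text
t: 8.0
ee_pos: [617.2, 88.6, 283.2]
orientation: [-0.041, 3.139, 0.001]
ft_force: [0.3, 0.2, -2.8]
width: 50.6
```

```bash
python3 - <<'E'
from h import *
p,a,o=pose(); print(p,a,o['ft_force'],o['moment'],o['width'],o['t'])
plan([600,24,300],np.pi+0.026,-1)
E
```

```text
[617.19941544  88.59595841 283.17949101] -3.115592822524313 [ 0.31149011  0.17552714 -2.77441041] [-0.00134907  0.01076063  0.03879409] 50.583848215459334 8.0
from [617.2  88.6 283.2] n 2 yaw end -3.1156
[[0.0094, -0.0321, np.float64(-0.0084), -0.0, -1], [0.0094, -0.0321, np.float64(-0.0084), -0.0, -1]]
```

Call:
{"method": "send_rows", "body": {"rows": [[0.01,-0.032,-0.008,0,-1],[0.005,-0.032,-0.008,0,-1],[0,0,0,0,-1]]}}

```text
t: 8.3
ee_pos: [604.3, 22.5, 300.0]
orientation: [-0.035, 3.138, -0.001]
ft_force: [0.9, 0.3, -0.9]
width: 50.3
```

```bash
python3 - <<'E'
from h import *
p,a,o=pose(); print(p,a,o['ft_force'],o['width'],o['t'])
d=grab('wrist','w10.png')
E
```

```text
[604.34986873  22.50553673 300.02801002] -3.119369005670646 [ 0.93187065  0.3143997  -0.92171566] 50.34716877064751 8.3
```

View pics/w10.png

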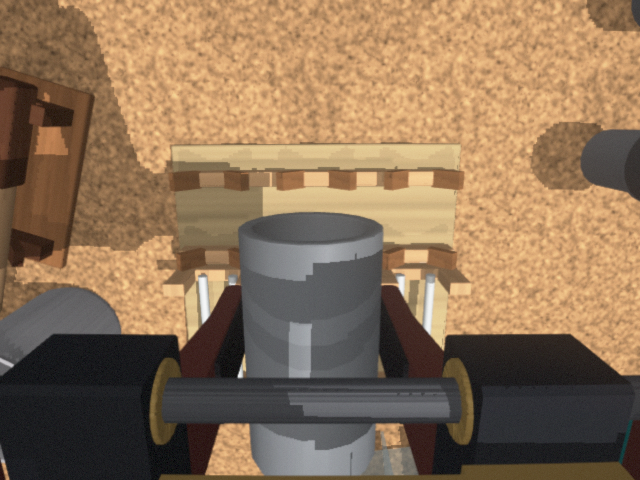

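```bash
python3 - <<'E'
from h import *
d=load('wrist'); im=d['color']
cv2.imwrite('pics/w10z.png',cv2.resize(im[135:300,150:480],None,fx=2.4,fy=2.4,interpolation=cv2.INTER_CUBIC))
A=onplane(d,[[172,145.5],[461,145]],12);print(A.round(1)); v=A[1]-A[0];print(np.linalg.norm(v),np.arctan2(-v[0],v[1]))
B=onplane(d,[[163,292],[470,294]],63);print(B.round(1));
E
```

```text
[[550.2 -94.7  12. ]
 [544.  147.9  12. ]]
242.74919889719067 0.02548891815451668
[[661.4 -93.   63. ]
 [657.4 151.3  63. ]]
```

View pics/w10z.png

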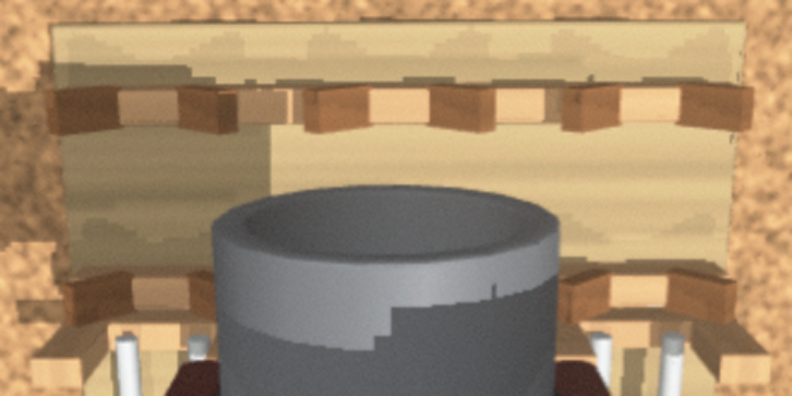

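```bash
python3 - <<'E'
from h import *
d=load('wrist')
print(onplane(d,[[311,244]],261.8).round(1),onplane(d,[[311,213]],211.8).round(1), onplane(d,[[240,228],[383,228]],236.8).round(1))
p=[597,112.7,0];
plan([597,112.7,150],np.pi+0.0255,-1)
E
```

```text
[[563.3  22.7 261.8]] [[564.4  22.6 211.8]] [[565.2  -1.9 236.8]
 [564.   47.5 236.8]]
from [604.5  24.2 299.4] n 4 yaw end -3.1161
[[0.0014, 0.0222, np.float64(0.0374), -0.0007, -1], [0.0014, 0.0222, np.float64(0.0374), -0.0007, -1], [0.0013, 0.0222, np.float64(0.0374), -0.0007, -1], [0.0013, 0.0222, np.float64(0.0374), -0.0007, -1]]
```

Call:
{"method": "send_rows", "body": {"rows": [[0.003,0.022,0.038,-0.001,-1],[0.003,0.022,0.037,-0.001,-1],[0.0025,0.022,0.037,0,-1],[0.0025,0.022,0.037,0,-1],[0,0,0,0,-1]]}}

```text
t: 8.85
ee_pos: [587.6, 116.3, 144.1]
orientation: [0.049, -3.133, 0.001]
ft_force: [-0.6, -0.7, -1.7]
width: 50.4
```

Call:
{"method": "send_rows", "body": {"rows": [[0,0,0,0,-1],[0,0,0.01,0,-1],[0,0,0.01,0,-1],[0,0,0.008,0,-1],[0,0,0.003,0,-1]]}}

```text
t: 9.35
ee_pos: [591.6, 112.3, 119.1]
orientation: [-0.043, 3.14, -0.001]
ft_force: [-7.1, -9.9, 26.8]
width: 50.5
```

```bash
python3 - <<'E'
from h import *
p,a,o=pose(); print(p,a,o['ft_force'],o['width'],o['t'])
d=grab('wrist','w11.png')
E
```

```text
[591.63269088 112.25838144 119.07667351] -3.1141327635527087 [-7.09045949 -9.85522443 26.79845672] 50.4582270194167 9.35
```

View pics/w11.png

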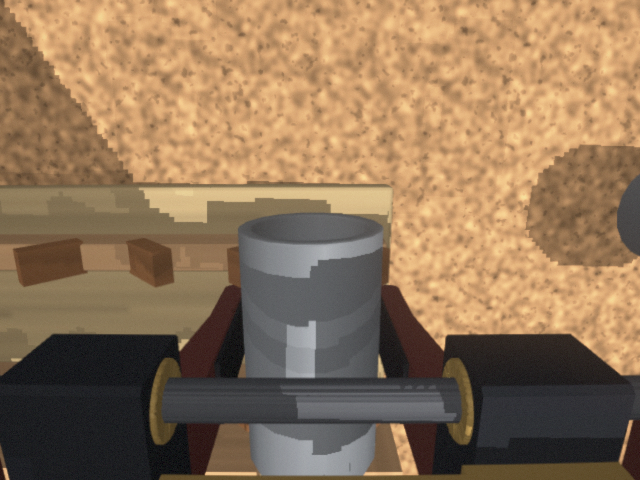

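Call:
{"method": "send_rows", "body": {"rows": [[0,0,0,0,0.4],[0,0,0,0,0.4],[0,0,0,0,0.4]]}}

```text
t: 9.7
ee_pos: [591.0, 113.2, 117.7]
orientation: [-0.043, 3.141, 0.0]
ft_force: [-0.1, 0.2, 0.3]
width: 61.7
```

Call:
{"method": "send_rows", "body": {"rows": [[0,0,-0.03,0,0.4],[0,0,-0.045,0,0.4],[0.015,0,-0.045,0,0.4],[0.015,0.02,-0.045,0,0.4],[0.015,0.03,-0.02,0,0.4]]}}

```text
t: 10.2
ee_pos: [545.9, 161.4, 305.4]
orientation: [-0.04, 3.136, 0.002]
ft_force: [0.9, 0.5, 0.6]
width: 61.3
```

```bash
python3 - <<'E'
from h import *
p,a,o=pose(); print(p,a,o['ft_force'],o['width'],o['t'])
d=grab('wrist','w12.png')
E
```

```text
[545.8630178  161.39394662 305.44437179] -3.1160481010626135 [0.88369187 0.5225284  0.60475156] 61.31765833488613 10.2
```

View pics/w12.png

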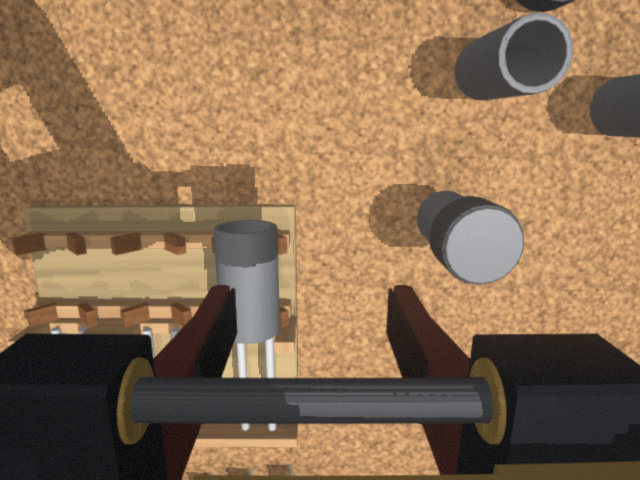

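```bash
python3 - <<'E'
from h import *
plan([449,427,200],np.pi+0.0255,1)
E
```

```text
from [544.4 165.5 307.2] n 7 yaw end -3.1161
[[0.0126, 0.0377, np.float64(0.0153), 0.0003, 1], [0.0126, 0.0377, np.float64(0.0153), 0.0003, 1], [0.0126, 0.0377, np.float64(0.0153), 0.0003, 1], [0.0126, 0.0377, np.float64(0.0153), 0.0003, 1], [0.0126, 0.0377, np.float64(0.0153), 0.0003, 1]]
[[0.0127, 0.0377, np.float64(0.0153), 0.0003, 1], [0.0127, 0.0377, np.float64(0.0153), 0.0003, 1]]
```

Call:
{"method": "send_rows", "body": {"rows": [[0.0126,0.0377,0.005,0,1],[0.0126,0.0377,0.01,0,1],[0.0126,0.0377,0.015,0,1],[0.0126,0.0377,0.018,0,1],[0.0126,0.0377,0.018,0,1]]}}

```text
t: 10.75
ee_pos: [476.0, 349.6, 234.6]
orientation: [-0.044, 3.141, 0.0]
ft_force: [0.8, 0.3, 0.1]
width: 87.7
```

Call:
{"method": "send_rows", "body": {"rows": [[0.0126,0.037,0.018,0,1],[0.0126,0.037,0.018,0,1],[0,0,0,0,1],[0,0,0,0,1]]}}

```text
t: 11.15
ee_pos: [448.8, 421.8, 198.4]
orientation: [0.047, -3.14, 0.002]
ft_force: [-0.5, -0.2, -0.6]
width: 87.9
```

```bash
python3 - <<'E'
from h import *
p,a,o=pose(); print(p,a,o['ft_force'],o['width'],o['t'])
d=grab('wrist','w13.png')
E
```

```text
[448.76361088 421.78334802 198.4177249 ] -3.1116882296856567 [-0.48555304 -0.16341911 -0.63947713] 87.90127252358718 11.15
```

View pics/w13.png

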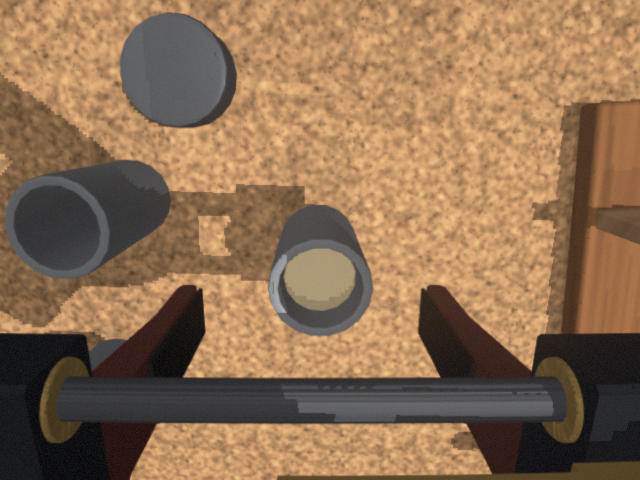

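```bash
python3 - <<'E'
from h import *
d=load('wrist')
print(onplane(d,[[320.5,288]],90).round(1), pose()[0].round(1))
E
```

```text
[[448.3 427.2  90. ]] [449.4 421.2 199.1]
```

Call:
{"method": "send_rows", "body": {"rows": [[0.001,0.006,0.012,0,1],[0,0,0.013,0,1],[0,0,0.013,0,1],[0,0,0,0,-1],[0,0,0,0,-1]]}}

```text
t: 11.7
ee_pos: [448.3, 426.9, 160.7]
orientation: [0.043, -3.14, 0.001]
ft_force: [0.2, -0.3, 0.0]
width: 75.2
```

Call:
{"method": "send_rows", "body": {"rows": [[0,0,0,0,-1],[0,0,0,0,-1],[0,0,0,0,-1],[0,0,0.001,0,-1]]}}

```text
t: 12.1
ee_pos: [448.8, 427.5, 161.7]
orientation: [-0.044, 3.14, 0.0]
ft_force: [-0.3, -5.4, 15.9]
width: 49.6
```

Call:
{"method": "send_rows", "body": {"rows": [[-0.008,0,0,0,-1],[-0.008,0,-0.001,0,-1],[-0.008,0,-0.002,0,-1]]}}

```text
t: 12.4
ee_pos: [472.4, 428.2, 164.5]
orientation: [-0.044, 3.141, 0.001]
ft_force: [0.6, 0.8, -3.4]
width: 49.9
```

Call:
{"method": "send_rows", "body": {"rows": [[-0.013,0,0.0015,0,-1],[-0.0125,0,0.003,0,-1],[-0.012,0,0.005,0,-1]]}}

```text
t: 12.7
ee_pos: [513.5, 430.7, 158.0]
orientation: [-0.045, 3.134, 0.007]
ft_force: [3.1, -2.0, 18.7]
width: 49.8
```

```bash
python3 - <<'E'
from h import *
p,a,o=pose(); print(p,a,o['ft_force'],o['width'],o['t'])
d=grab('wrist','w14.png')
E
```

```text
[513.50290856 430.68549381 157.98530698] -3.113110840396787 [ 3.12001664 -1.97453301 18.70565044] 49.80123387271005 12.7
```

View pics/w14.png

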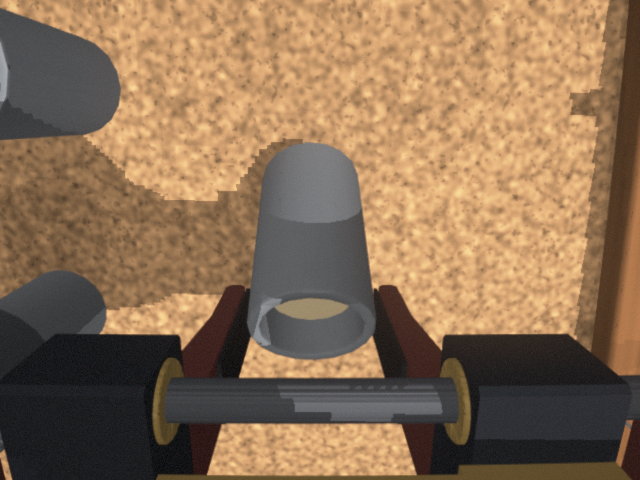

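Call:
{"method": "send_rows", "body": {"rows": [[-0.013,0,0.002,0,-1],[-0.0125,0,0.0045,0,-1],[-0.0115,0,0.006,0,-1],[-0.0105,0,0.008,0,-1]]}}

```text
t: 13.15
ee_pos: [558.4, 430.9, 133.1]
orientation: [-0.043, 3.141, 0.002]
ft_force: [-1.6, 2.0, 1.1]
width: 49.2
```

```bash
python3 - <<'E'
from h import *
p,a,o=pose(); print(p,a,o['ft_force'],o['width'],o['t'])
d=grab('wrist','w15.png')
E
```

```text
[558.36515687 430.90232518 133.06869463] -3.1141308880937815 [-1.62701786  2.03750035  1.06442261] 49.20104166221184 13.15
```

View pics/w15.png

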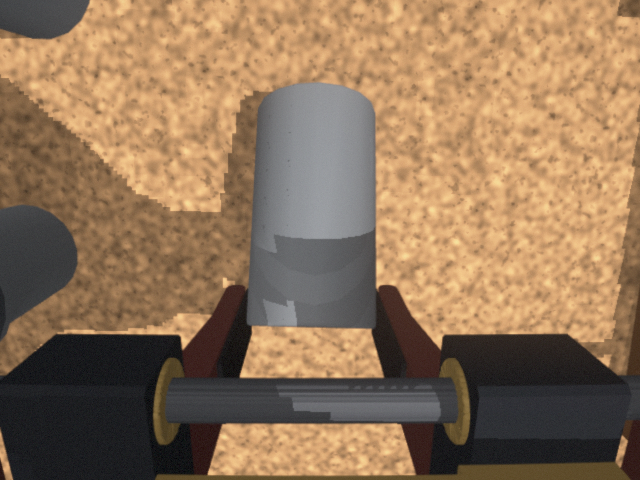

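Call:
{"method": "send_rows", "body": {"rows": [[-0.0075,0,0.01,0,-1],[-0.0055,0,0.011,0,-1],[-0.004,0,0.011,0,-1],[-0.001,0,0.002,0,-1]]}}

```text
t: 13.6
ee_pos: [575.6, 430.8, 98.6]
orientation: [0.043, -3.141, 0.001]
ft_force: [-1.7, -0.9, 17.5]
width: 48.9
```

```bash
python3 - <<'E'
from h import *
p,a,o=pose(); print(p,a,o['ft_force'],o['width'],o['t'])
d=grab('wrist','w16.png')
E
```

```text
[575.64881833 430.83089739  98.62863871] -3.1139688556268355 [-1.72581793 -0.91619922 17.54322932] 48.94169263906908 13.6
```

View pics/w16.png

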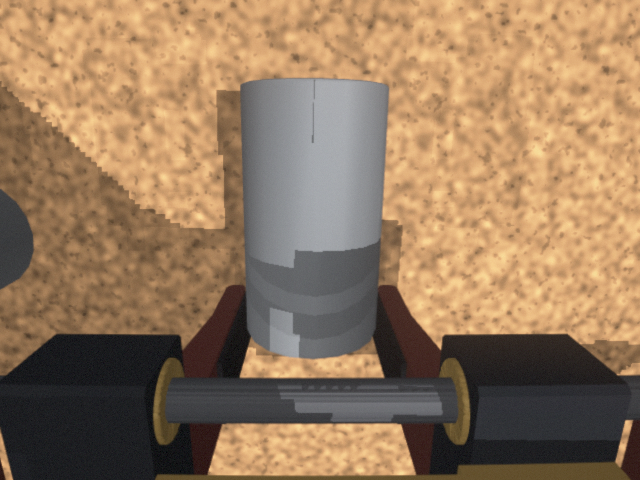

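Call:
{"method": "send_rows", "body": {"rows": [[0,0,0,0,0.5],[0,0,0,0,0.5],[0.01,0,0.001,0,0.5],[0.016,0,0.004,0,0.5],[0.016,0,0.006,0,0.5]]}}

```text
t: 14.15
ee_pos: [531.8, 429.3, 87.8]
orientation: [0.044, -3.14, 0.001]
ft_force: [3.5, -5.9, 1.5]
width: 65.9
```

Call:
{"method": "send_rows", "body": {"rows": [[0,0,0,0,0.5],[0,0,0,0,-1],[0,0,0,0,-1],[0,0,0,0,-1],[0,0,0,0,-1]]}}

```text
t: 14.65
ee_pos: [533.8, 429.7, 88.7]
orientation: [-0.043, 3.141, 0.0]
ft_force: [-0.4, -2.1, 2.3]
width: 50.5
```

```bash
python3 - <<'E'
from h import *
p,a,o=pose(); print(p,a,o['ft_force'],o['width'],o['t'])
d=grab('wrist','w17.png')
print(onplane(d,[[311,244]],50).round(1),onplane(d,[[311,213]],0).round(1), onplane(d,[[240,228],[383,228]],25).round(1))
E
```

```text
[533.81851287 429.65919945  88.66120603] -3.114238801186416 [-0.42509989 -2.12279588  2.34548729] 50.499328310756916 14.65
[[492.9 429.6  50. ]] [[493.8 429.6   0. ]] [[494.7 405.   25. ]
 [493.3 454.6  25. ]]
```

View pics/w17.png

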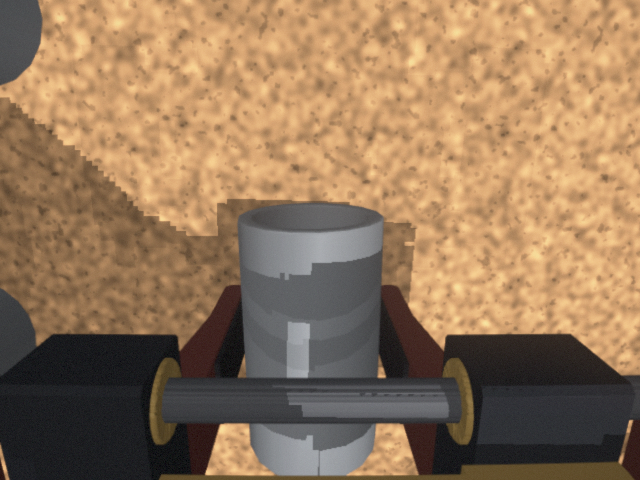

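Call:
{"method": "send_rows", "body": {"rows": [[0,0,-0.02,0,-1],[0,0,-0.04,0,-1],[0,-0.02,-0.045,0,-1],[-0.007,-0.04,-0.03,0,-1],[-0.007,-0.045,0,0,-1]]}}

```text
t: 15.2
ee_pos: [552.5, 327.2, 229.8]
orientation: [-0.047, 3.132, 0.009]
ft_force: [1.4, -1.0, -2.5]
width: 50.7
```

Call:
{"method": "send_rows", "body": {"rows": [[-0.007,-0.045,0,0,-1],[-0.007,-0.045,0,0,-1],[-0.007,-0.045,0,0,-1],[-0.007,-0.045,0,0,-1],[-0.007,-0.045,0,0,-1]]}}

```text
t: 15.7
ee_pos: [591.8, 100.1, 224.6]
orientation: [-0.044, 3.139, 0.001]
ft_force: [-0.0, 0.2, -2.0]
width: 50.3
```

```bash
python3 - <<'E'
from h import *
p,a,o=pose(); print(p,a,o['ft_force'],o['width'],o['t'])
plan([597,27.5,155],np.pi+0.0255,-1)
E
```

```text
[591.8137472  100.06447391 224.59489116] -3.113797063432897 [-0.02323345  0.18240012 -2.03580952] 50.28200787303994 15.7
from [591.8 100.1 224.6] n 3 yaw end -3.1161
[[-0.0011, -0.0242, np.float64(0.0232), 0.0008, -1], [-0.0011, -0.0242, np.float64(0.0232), 0.0008, -1], [-0.0011, -0.0242, np.float64(0.0232), 0.0008, -1]]
```

Call:
{"method": "send_rows", "body": {"rows": [[-0.001,-0.024,0.015,0.001,-1],[-0.001,-0.023,0.02,0.001,-1],[0,-0.022,0.02,0,-1],[0,0,0.015,0,-1],[0,0,0,0,-1]]}}

```text
t: 16.2
ee_pos: [594.4, 32.6, 152.0]
orientation: [0.038, -3.139, -0.0]
ft_force: [-0.6, 0.1, -2.5]
width: 50.8
```

```bash
python3 - <<'E'
from h import *
p,a,o=pose(); print(p,a,o['ft_force'],o['width'],o['t'])
plan([597,27.5,122],np.pi+0.0255,-1)
d=grab('wrist','w18.png')
E
```

```text
[594.40243266  32.62520337 151.9981631 ] -3.1170966143698333 [-0.60702811  0.10752224 -2.52509422] 50.763613561087546 16.2
from [594.4  32.6 152. ] n 1 yaw end -3.1161
[[-0.0025, -0.0052, np.float64(0.03), -0.001, -1]]
```

View pics/w18.png

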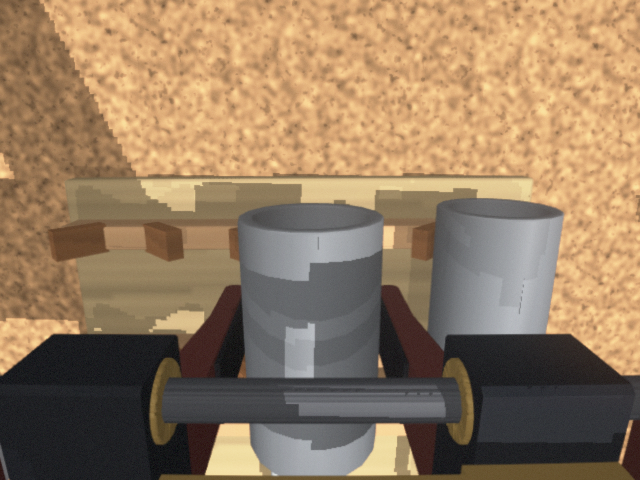

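```bash
python3 - <<'E'
from h import *
d=load('wrist')
print(onplane(d,[[435,212],[563,213]],55).round(1), onplane(d,[[499,229]],80).round(1))
E
```

```text
[[554.   85.2  55. ]
 [552.9 140.4  55. ]] [[555.  102.2  80. ]]
```

Call:
{"method": "send_rows", "body": {"rows": [[-0.0015,-0.003,0.01,0,-1],[-0.001,-0.002,0.01,0,-1],[0,0,0.01,0,-1],[0,0,0.004,0,-1],[0,0,0,0,-1]]}}

```text
t: 16.75
ee_pos: [598.4, 27.3, 119.8]
orientation: [-0.042, 3.14, -0.002]
ft_force: [-1.5, -4.0, 8.3]
width: 50.8
```

```bash
python3 - <<'E'
from h import *
p,a,o=pose(); print(p,a,o['ft_force'],o['moment'],o['width'],o['t'])
E
```

```text
[598.35894608  27.34394979 119.76821727] -3.115152380355644 [-1.47970605 -3.99768291  8.34594391] [-0.75094823  0.36768446  0.00298739] 50.781613219870685 16.75
```

Contact at the expected height; release and retreat, then look.

Call:
{"method": "send_rows", "body": {"rows": [[0,0,0.001,0,-1],[0,0,0,0,0.4],[0,0,0,0,0.4],[0,0,0,0,0.4],[0,0,-0.03,0,0.4]]}}

```text
t: 17.25
ee_pos: [595.5, 28.0, 144.9]
orientation: [0.041, -3.134, 0.0]
ft_force: [-0.8, 0.1, 0.3]
width: 61.6
```

Call:
{"method": "send_rows", "body": {"rows": [[0,0,-0.045,0,0.4],[0.02,-0.02,-0.045,0,0.4],[0.02,-0.03,-0.045,0,0.4],[0.02,-0.03,-0.03,0,0.4],[0,0,0,0,0.4]]}}

```text
t: 17.75
ee_pos: [543.6, -50.7, 308.6]
orientation: [-0.037, 3.135, -0.002]
ft_force: [-0.9, 0.3, 0.6]
width: 61.9
```

```bash
python3 - <<'E'
from h import *
p,a,o=pose(); print(p,a,o['ft_force'],o['width'],o['t'])
d=grab('wrist','w19.png')
E
```

```text
[543.64177319 -50.67030776 308.57467579] -3.117823361549976 [-0.93747394  0.3241883   0.6495513 ] 61.935608525782776 17.75
```

View pics/w19.png

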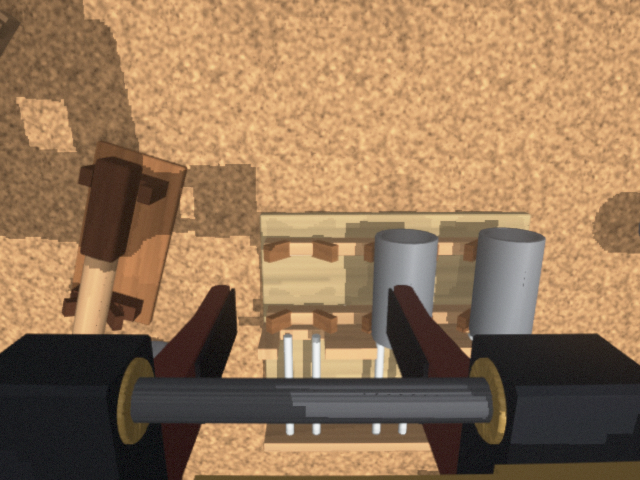

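```bash
python3 - <<'E'
from h import *
d=load('wrist'); im=d['color']
cv2.imwrite('pics/w19z.png',cv2.resize(im[130:340,40:220],None,fx=2.8,fy=2.8,interpolation=cv2.INTER_CUBIC))
E
```

```text
(no output)
```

View pics/w19z.png

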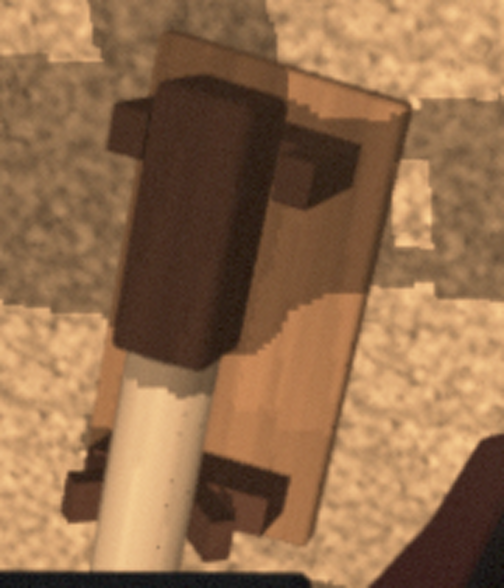

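```bash
python3 - <<'E'
from h import *
d=load('wrist')
f=lambda x,y:(x/2.8+40-.32,y/2.8+130-.32)
P=onplane(d,[f(160,86),f(248,96),f(115,345),f(204,368)],64)[:,:2]
print(P.round(1)); b=(P[0]+P[1])/2; fr=(P[2]+P[3])/2; v=fr-b; print(b,fr,np.linalg.norm(v),np.arctan2(v[1],v[0]), np.linalg.norm(P[0]-P[1]),np.linalg.norm(P[2]-P[3]))
u=v/np.linalg.norm(v); print('origin',fr-15*u,b+65*u)
Q=onplane(d,[f(168,30),f(412,103),f(308,545)],10)[:,:2]; print(Q.round(1)); e=Q[2]-Q[1]; print(np.linalg.norm(e),np.arctan2(e[1],e[0]), np.linalg.norm(Q[1]-Q[0])); print('base centre',(Q[0]+Q[2])/2)
E
```

```text
[[ 500.1 -212.2]
 [ 502.3 -188.5]
 [ 573.3 -233.2]
 [ 579.5 -208.1]]
[ 501.15668595 -200.32474866] [ 576.42542381 -220.63896231] 77.9618507704096 -0.26360848827891736 23.838644125767928 25.873808770099863
origin [ 561.94358356 -216.73047115] [ 563.911327  -217.2615437]
[[ 488.  -234.5]
 [ 508.9 -159.6]
 [ 661.8 -204.2]]
159.20795378803766 -0.2839494641436539 77.79467161634054
base centre [ 574.89655839 -219.36801618]
```

```bash
python3 - <<'E'
from h import *
plan([562.5,-218,190],np.pi-0.2636,0.4)
E
```

```text
from [543.8 -49.5 306.5] n 5 yaw end -3.4052
[[-0.0029, -0.0338, np.float64(0.0233), 0.0574, 0.4], [-0.0049, -0.0336, np.float64(0.0233), 0.0574, 0.4], [-0.0068, -0.0332, np.float64(0.0233), 0.0574, 0.4], [-0.0087, -0.0328, np.float64(0.0233), 0.0574, 0.4], [-0.0106, -0.0322, np.float64(0.0233), 0.0574, 0.4]]
```

Call:
{"method": "send_rows", "body": {"rows": [[-0.003,-0.034,0.0233,0.0574,0.4],[-0.005,-0.0336,0.0233,0.0574,0.4],[-0.007,-0.033,0.0233,0.0574,0.4],[-0.009,-0.033,0.0233,0.0574,0.4],[-0.011,-0.032,0.0233,0.0574,0.4]]}}

```text
t: 18.3
ee_pos: [563.9, -217.2, 185.1]
orientation: [-0.411, -3.112, -0.001]
ft_force: [-0.1, -0.3, 0.4]
width: 61.8
```

Call:
{"method": "send_rows", "body": {"rows": [[0,0,0,0,0.4],[0,0,0,0,0.4]]}}

```text
t: 18.5
ee_pos: [563.4, -216.4, 185.8]
orientation: [-0.409, -3.111, -0.002]
ft_force: [-0.1, 0.5, 0.3]
width: 61.4
```

```bash
python3 - <<'E'
from h import *
p,a,o=pose(); print(p,a+2*np.pi,o['ft_force'],o['width'],o['t'])
d=grab('wrist','w20.png')
E
```

```text
[ 563.39096242 -216.43609277  185.80425458] 9.163434524634468 [-0.12346201  0.54828793  0.31053797] 61.36638130189991 18.5
```

View pics/w20.png

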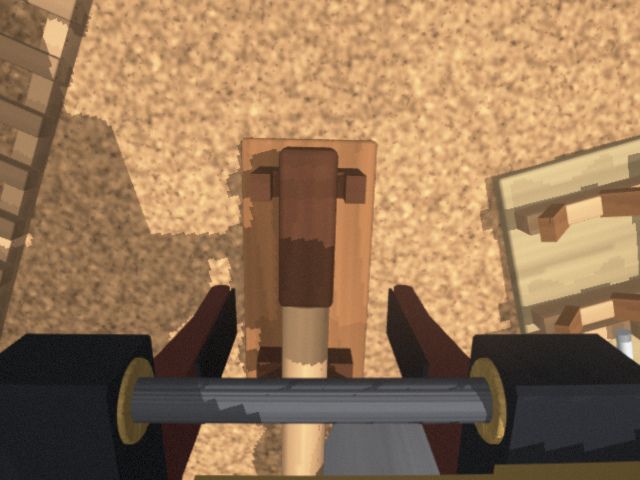

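```bash
python3 - <<'E'
from h import *
d=load('wrist')
P=onplane(d,[[308,149],[306,303]],64)[:,:2]; v=P[1]-P[0]; u=v/np.linalg.norm(v);print(P,np.linalg.norm(v),np.arctan2(v[1],v[0]),P[1]-15*u,P[0]+65*u, pose()[1]-np.pi)
plan(list(P[1]*.5-7.5*u+.5*P[0]+32.5*u)+[111],None,.4)
E
```

```text
[[ 501.20453061 -200.56702849]
 [ 575.01484418 -221.42130978]] 76.69982683696858 -0.2753614249434472 [ 560.57993931 -217.34288833] [ 563.75578502 -218.24018813] -0.2603328749243614
from [ 563.7 -216.   186.8] n 2 yaw end 2.8813
[[0.0005, -0.0011, np.float64(0.0379), 0.0, 0.4], [0.0005, -0.0011, np.float64(0.0379), 0.0, 0.4]]
```

Call:
{"method": "send_rows", "body": {"rows": [[0.001,-0.002,0.03,0.008,0.4],[0,0,0.03,0,0.4],[0,0,0.015,0,0.4],[0,0,0,0,0.4],[0,0,0,0,-1]]}}

```text
t: 19.05
ee_pos: [563.0, -218.2, 113.8]
orientation: [0.42, 3.113, -0.0]
ft_force: [-0.3, -0.2, -0.5]
width: 56.6
```

Call:
{"method": "send_rows", "body": {"rows": [[0,0,0,0,-1],[0,0,0,0,-1],[0,0,0,0,-1],[0,0,0,0,-1]]}}

```text
t: 19.45
ee_pos: [562.7, -219.0, 113.7]
orientation: [0.422, 3.112, -0.0]
ft_force: [-1.2, -0.6, 3.2]
width: 27.7
```

```bash
python3 - <<'E'
from h import *
p,a,o=pose(); print(p,a-np.pi,o['ft_force'],o['moment'],o['width'],o['t'])
d=grab('wrist','w21.png')
E
```

```text
[ 562.68218795 -219.03020013  113.72162817] -0.26967033287441344 [-1.2284039  -0.61406077  3.2304344 ] [-0.1566112   0.22359296 -0.30157954] 27.7369168679419 19.45
```

View pics/w21.png

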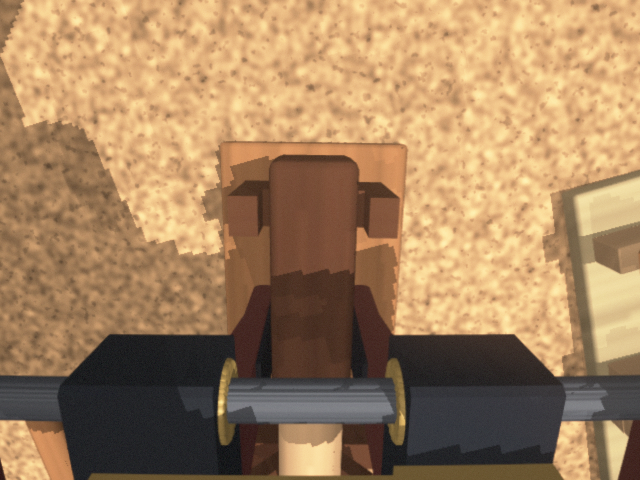

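Call:
{"method": "send_rows", "body": {"rows": [[0,0,-0.02,0,-1],[0,0,-0.035,0,-1],[0.02,0,-0.035,0,-1],[0.04,0,-0.02,0,-1],[0.04,0,-0.01,0,-1]]}}

```text
t: 20.0
ee_pos: [465.7, -192.2, 234.8]
orientation: [0.421, 3.11, -0.001]
ft_force: [0.6, -0.1, -1.3]
width: 27.9
```

```bash
python3 - <<'E'
from h import *
d=load('wrist')
P=onplane(d,[[313,157]],64)[0,:2]; u=np.array([np.cos(-.27),np.sin(-.27)]); print('origin at grip',P+65*u)
p,a,o=pose(); print(p,a-np.pi,o['ft_force'],o['moment'],o['width'],o['t'])
O=np.array([651,29.]);c=.0255;X=np.array([np.cos(c),np.sin(c)]);Y=np.array([-X[1],X[0]])
t=O-245*X; print(t)
plan([t[0],t[1],200],np.pi+c,-1)
E
```

```text
origin at grip [ 562.8062417  -217.87730068]
[ 465.73485827 -192.22101702  234.78046112] -0.2689760556063807 [ 0.59965386 -0.11743543 -1.27890561] [ 0.02192364 -0.00922824 -0.00659732] 27.93208923111122 20.0
[406.07965131  22.75317705]
from [ 465.7 -192.2  234.8] n 6 yaw end 3.1671
[[0.0191, 0.0319, np.float64(0.0058), -0.0491, -1], [0.0175, 0.0328, np.float64(0.0058), -0.0491, -1], [0.0159, 0.0336, np.float64(0.0058), -0.0491, -1], [0.0142, 0.0344, np.float64(0.0058), -0.0491, -1], [0.0125, 0.035, np.float64(0.0058), -0.0491, -1]]
[[0.0108, 0.0356, np.float64(0.0058), -0.0491, -1]]
```

Call:
{"method": "send_rows", "body": {"rows": [[0.019,0.032,0,-0.0491,-1],[0.0175,0.033,0.005,-0.0491,-1],[0.016,0.0335,0.005,-0.0491,-1],[0.014,0.0345,0.005,-0.0491,-1],[0.0125,0.035,0.005,-0.0491,-1]]}}

```text
t: 20.5
ee_pos: [416.0, -11.6, 213.0]
orientation: [0.035, 3.141, -0.0]
ft_force: [0.4, -0.2, -1.3]
width: 27.9
```

Call:
{"method": "send_rows", "body": {"rows": [[0.011,0.0355,0.005,-0.0491,-1],[0,0,0.01,0,-1],[0,0,0,0,-1]]}}

```text
t: 20.8
ee_pos: [405.8, 23.5, 197.2]
orientation: [0.043, -3.14, 0.0]
ft_force: [0.0, -0.1, -0.9]
width: 28.0
```

```bash
python3 - <<'E'
from h import *
p,a,o=pose(); print(p,a,o['ft_force'],o['width'],o['t'])
d=grab('wrist','w22.png'); grab('top','t22.png')
E
```

```text
[405.82123994  23.48163887 197.2436217 ] -3.114209869084945 [ 0.03908536 -0.11717364 -0.93988222] 28.034719659388042 20.8
```

View pics/w22.png

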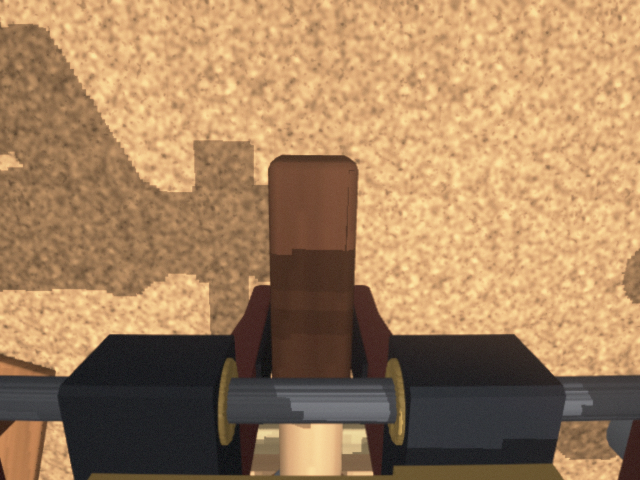

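View pics/t22.png

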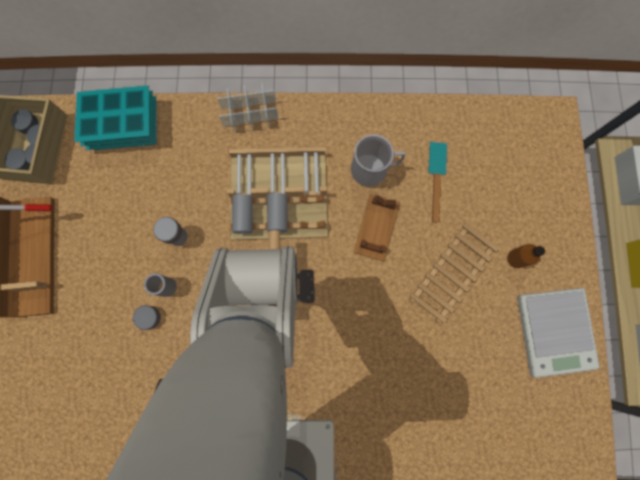

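Call:
{"method": "send_rows", "body": {"rows": [[0,-0.0005,0.025,0,-1],[0,0,0.03,0,-1],[0,0,0.0235,0,-1],[0,0,0,0,-1]]}}

```text
t: 21.3
ee_pos: [405.7, 21.4, 117.7]
orientation: [0.036, -3.137, 0.0]
ft_force: [0.4, 0.4, 0.3]
width: 27.8
```

```bash
python3 - <<'E'
from h import *
p,a,o=pose(); print(p,a,o['ft_force'],o['width'],o['t'])
E
```

```text
[405.66628766  21.36521311 117.68952158] -3.1186025939823634 [0.4189282  0.37905606 0.27229818] 27.785759820659496 21.3
```

Call:
{"method": "send_rows", "body": {"rows": [[-0.01,0,0,0,-1],[-0.01,0,0,0,-1],[-0.01,0,0,0,-1],[0,0,0,0,-1]]}}

```text
t: 21.7
ee_pos: [439.1, 23.2, 120.6]
orientation: [-0.04, 3.137, 0.0]
ft_force: [0.5, -0.2, -0.5]
width: 28.1
```

Call:
{"method": "send_rows", "body": {"rows": [[-0.008,0,0,0,-1],[-0.008,0,0,0,-1],[-0.008,0,0,0,-1]]}}

```text
t: 22.0
ee_pos: [457.4, 23.8, 118.9]
orientation: [0.04, -3.133, 0.0]
ft_force: [-10.6, -3.2, 2.8]
width: 27.8
```

Call:
{"method": "send_rows", "body": {"rows": [[-0.01,0,0,0,-1],[-0.01,0,0,0,-1],[-0.01,0,0,0,-1]]}}

```text
t: 22.3
ee_pos: [488.3, 24.5, 118.9]
orientation: [0.039, -3.135, 0.0]
ft_force: [-6.8, -1.7, 0.4]
width: 27.8
```

Call:
{"method": "send_rows", "body": {"rows": [[-0.01,0,0,0,-1],[-0.01,0,0,0,-1],[-0.01,0,0,0,-1]]}}

```text
t: 22.6
ee_pos: [521.3, 25.5, 119.6]
orientation: [-0.04, 3.141, -0.0]
ft_force: [-0.6, 0.1, -1.4]
width: 27.8
```

```bash
python3 - <<'E'
from h import *
p,a,o=pose(); print(p,a,o['ft_force'],o['width'],o['t'])
d=grab('wrist','w23.png'); d=grab('scene','s23.png')
im=d['color'];cv2.imwrite('pics/s23z.png',cv2.resize(im[190:340,260:460],None,fx=4,fy=4,interpolation=cv2.INTER_CUBIC))
E
```

```text
[521.2808234   25.50393472 119.59263174] -3.1159522283352654 [-0.58372065  0.07687171 -1.40382316] 27.843212754335205 22.6
```

View pics/s23z.png

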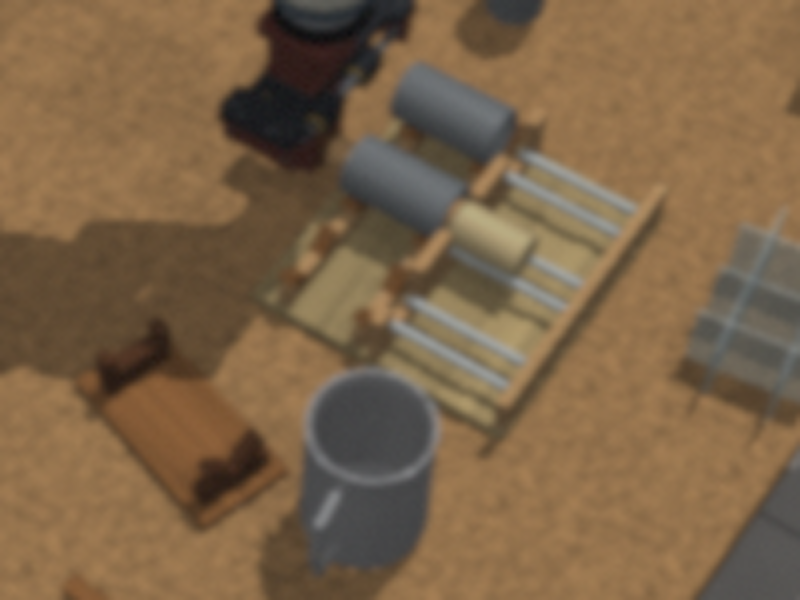

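View pics/w23.png

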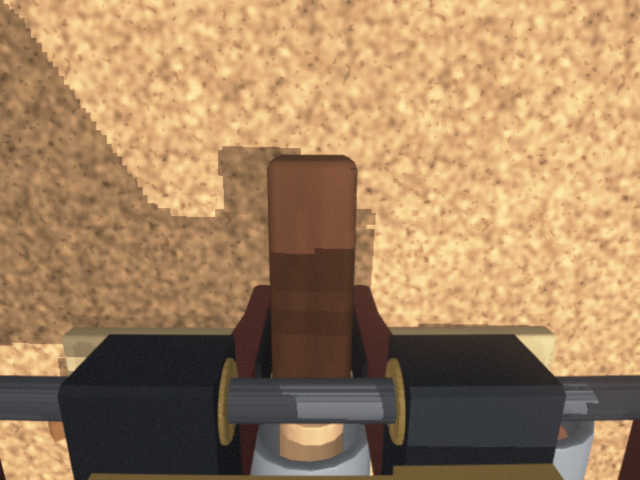

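Call:
{"method": "send_rows", "body": {"rows": [[-0.007,0,0,0,-1],[-0.007,0,0,0,-1],[-0.004,0,0,0,-1],[0,0,0,0,-1]]}}

```text
t: 23.1
ee_pos: [539.2, 25.9, 119.5]
orientation: [-0.04, 3.14, 0.0]
ft_force: [-0.1, -0.8, -0.2]
width: 27.6
```

Call:
{"method": "send_rows", "body": {"rows": [[0.015,0,0,0,-1],[0.03,0,0,0,-1],[0.03,0,0,0,-1],[0.03,0,0,0,-1],[0.03,0,0,0,-1]]}}

```text
t: 23.6
ee_pos: [402.3, 22.4, 119.6]
orientation: [-0.04, 3.141, 0.0]
ft_force: [0.6, -0.4, 0.2]
width: 27.8
```

```bash
python3 - <<'E'
from h import *
p,a,o=pose(); print(p,a,o['ft_force'],o['width'],o['t'])
d=grab('scene','s24.png')
im=d['color'];cv2.imwrite('pics/s24z.png',cv2.resize(im[190:340,260:460],None,fx=4,fy=4,interpolation=cv2.INTER_CUBIC))
O=np.array([651,29.]);c=.0255;X=np.array([np.cos(c),np.sin(c)]);Y=np.array([-X[1],X[0]])
t=O-245*X+85*Y; print(t)
plan([t[0],t[1],118.7],np.pi+c,-1)
E
```

```text
[402.31145098  22.38507962 119.62745755] -3.1162534511726645 [ 0.63109945 -0.35774639  0.21820644] 27.756687696912937 23.6
[403.9123862  107.72554292]
from [396.1  22.3 119. ] n 2 yaw end -3.1161
[[-0.005, 0.0426, np.float64(0.0001), -0.0, -1], [-0.005, 0.0426, np.float64(0.0001), -0.0, -1]]
```

View pics/s24z.png

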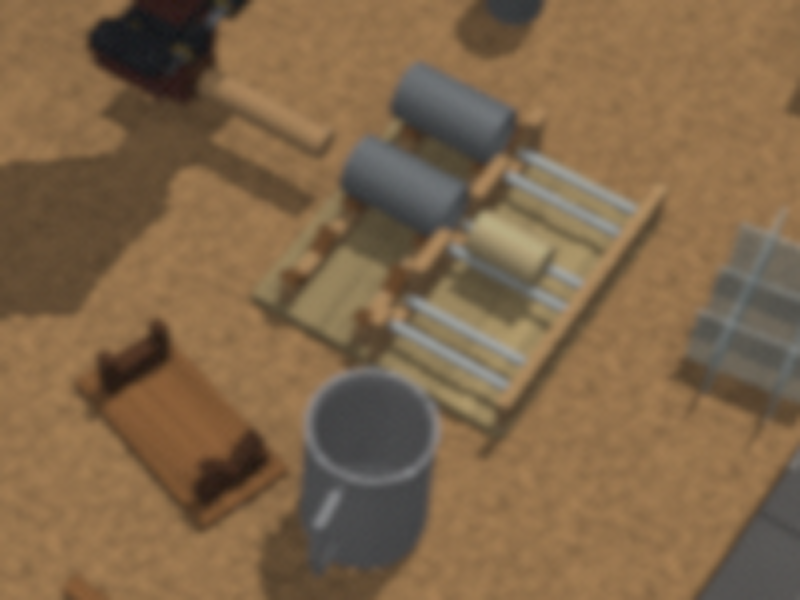

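Call:
{"method": "send_rows", "body": {"rows": [[-0.004,0.042,0,0,-1],[-0.004,0.042,0,0,-1],[0,0,0,0,-1],[0,0,0,0,-1]]}}

```text
t: 24.05
ee_pos: [409.4, 107.3, 119.6]
orientation: [-0.044, 3.141, -0.0]
ft_force: [0.5, -0.8, -1.5]
width: 27.9
```

```bash
python3 - <<'E'
from h import *
p,a,o=pose(); print(p,a,o['ft_force'],o['width'],o['t'])
E
```

```text
[409.36679299 107.32073346 119.55180474] -3.113555945229058 [ 0.52801969 -0.80174752 -1.50530621] 27.882983287502917 24.05
```

Call:
{"method": "send_rows", "body": {"rows": [[-0.008,0,0,0,-1],[-0.01,0,0,0,-1],[-0.01,0,0,0,-1],[-0.008,0,0,0,-1]]}}

```text
t: 24.45
ee_pos: [444.3, 106.4, 118.9]
orientation: [0.037, -3.136, 0.001]
ft_force: [-8.2, -0.2, 2.1]
width: 27.8
```

Call:
{"method": "send_rows", "body": {"rows": [[-0.009,0,0,0,-1],[-0.01,0,0,0,-1],[-0.01,0,0,0,-1],[-0.01,0,0,0,-1]]}}

```text
t: 24.85
ee_pos: [483.2, 107.6, 118.9]
orientation: [0.038, -3.136, 0.001]
ft_force: [-7.2, 1.1, 2.3]
width: 28.1
```

Call:
{"method": "send_rows", "body": {"rows": [[-0.01,0,0,0,-1],[-0.01,0,0,0,-1],[-0.01,0,0,0,-1],[-0.01,0,0,0,-1]]}}

```text
t: 25.25
ee_pos: [525.6, 109.1, 119.5]
orientation: [-0.039, 3.141, 0.0]
ft_force: [-1.9, 0.8, -0.2]
width: 27.9
```

```bash
python3 - <<'E'
from h import *
p,a,o=pose(); print(p,a,o['ft_force'],o['width'],o['t'])
d=grab('scene','s25.png')
im=d['color'];cv2.imwrite('pics/s25z.png',cv2.resize(im[190:340,260:460],None,fx=4,fy=4,interpolation=cv2.INTER_CUBIC))
E
```

```text
[525.62494122 109.14582739 119.47406921] -3.1169695415529 [-1.85609234  0.82908081 -0.17045649] 27.877474931565065 25.25
```

View pics/s25z.png

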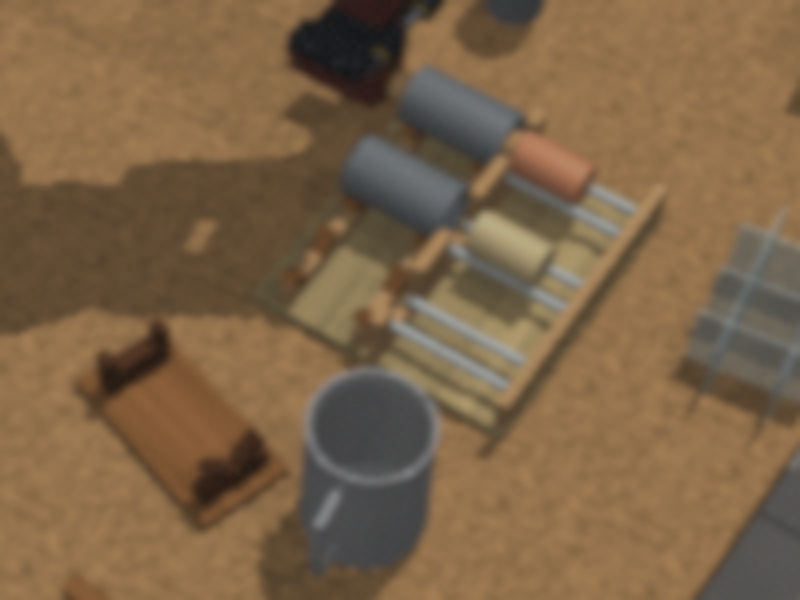

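Call:
{"method": "send_rows", "body": {"rows": [[-0.006,0,0,0,-1],[-0.006,0,0,0,-1],[-0.003,0,0,0,-1],[0,0,0,0,-1]]}}

```text
t: 25.7
ee_pos: [539.8, 110.0, 119.5]
orientation: [-0.04, 3.141, 0.0]
ft_force: [-0.2, -0.9, -0.6]
width: 28.0
```

Call:
{"method": "send_rows", "body": {"rows": [[0.015,0,0,0,-1],[0.03,0,0,0,-1],[0.03,0,0,0,-1],[0.03,0,0,0,-1],[0.025,0,0,0,-1]]}}

```text
t: 26.2
ee_pos: [407.5, 106.5, 119.6]
orientation: [0.04, -3.141, 0.0]
ft_force: [0.4, 0.5, -1.2]
width: 27.9
```

```bash
python3 - <<'E'
from h import *
p,a,o=pose(); print(p,a,o['ft_force'],o['width'],o['t'])
d=grab('scene','s26.png');d2=grab('top','t26.png')
im=d['color'];cv2.imwrite('pics/s26z.png',cv2.resize(im[190:340,260:460],None,fx=4,fy=4,interpolation=cv2.INTER_CUBIC))
im=d2['color'];cv2.imwrite('pics/t26z.png',cv2.resize(im[130:330,220:500],None,fx=2.8,fy=2.8,interpolation=cv2.INTER_CUBIC))
plan([458,-191,225],np.pi-0.2697,-1)
E
```

```text
[407.46618915 106.46555896 119.55995807] -3.116024429612539 [ 0.3889245  0.5455098 -1.1604069] 27.870619720130573 26.2
from [405.4 106.2 119.3] n 8 yaw end -3.4113
[[-0.0056, -0.0373, np.float64(-0.0132), 0.037, -1], [-0.007, -0.0371, np.float64(-0.0132), 0.037, -1], [-0.0083, -0.0368, np.float64(-0.0132), 0.037, -1], [-0.0097, -0.0365, np.float64(-0.0132), 0.037, -1], [-0.011, -0.0361, np.float64(-0.0132), 0.037, -1]]
[[-0.0124, -0.0356, np.float64(-0.0132), 0.037, -1], [-0.0137, -0.0352, np.float64(-0.0132), 0.037, -1], [-0.015, -0.0346, np.float64(-0.0132), 0.037, -1]]
```

View pics/s26z.png

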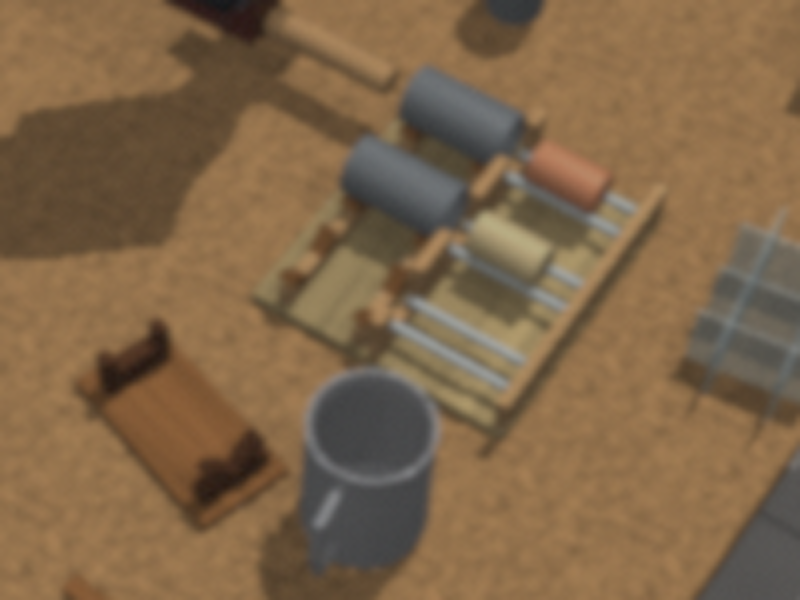

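View pics/t26z.png

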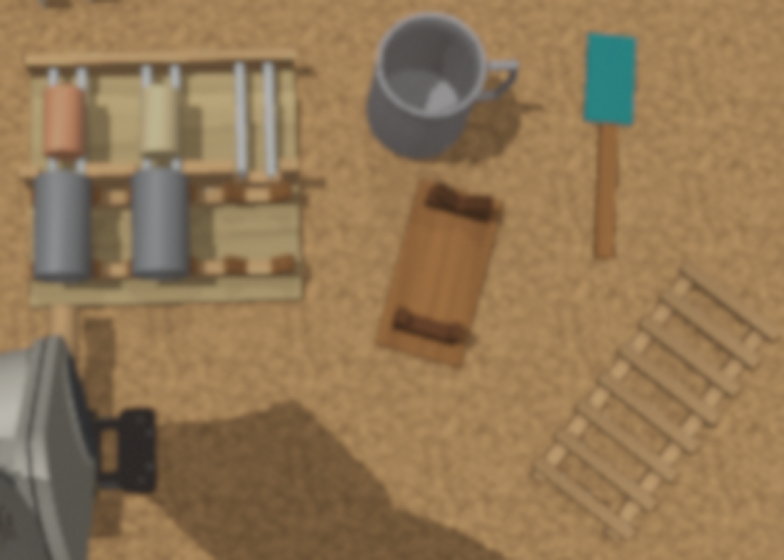

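Call:
{"method": "send_rows", "body": {"rows": [[-0.0056,-0.0373,-0.018,0.037,-1],[-0.007,-0.037,-0.018,0.037,-1],[-0.008,-0.037,-0.018,0.037,-1],[-0.01,-0.0365,-0.018,0.037,-1],[-0.011,-0.036,-0.018,0.037,-1]]}}

```text
t: 26.8
ee_pos: [443.1, -81.1, 210.8]
orientation: [0.253, 3.13, -0.0]
ft_force: [1.2, -0.5, -1.4]
width: 28.1
```

Call:
{"method": "send_rows", "body": {"rows": [[-0.0125,-0.0355,-0.012,0.037,-1],[-0.0135,-0.035,-0.012,0.037,-1],[-0.015,-0.0345,0,0.037,-1],[0,0,0,0,-1]]}}

```text
t: 27.2
ee_pos: [463.9, -194.5, 234.8]
orientation: [0.43, 3.107, -0.003]
ft_force: [0.7, -0.0, -0.7]
width: 27.5
```

```bash
python3 - <<'E'
from h import *
p,a,o=pose(); print(p,a-np.pi,o['ft_force'],o['width'],o['t'])
plan([562.7,-219,225],np.pi-0.2697,-1)
E
```

```text
[ 463.87561794 -194.50461146  234.7511466 ] -0.2748877243995458 [ 0.66090291 -0.02115282 -0.72435555] 27.51498160354846 27.2
from [ 463.9 -194.5  234.8] n 3 yaw end 2.8719
[[-0.0339, 0.0011, np.float64(0.0033), -0.0017, -1], [-0.0339, 0.001, np.float64(0.0033), -0.0017, -1], [-0.0339, 0.001, np.float64(0.0033), -0.0017, -1]]
```

Call:
{"method": "send_rows", "body": {"rows": [[-0.034,0.001,0.003,-0.0017,-1],[-0.034,0.001,0.003,-0.0017,-1],[-0.031,0.001,0.003,-0.0017,-1],[0,0,0,0,-1]]}}

```text
t: 27.6
ee_pos: [561.5, -214.1, 224.4]
orientation: [0.414, 3.111, -0.001]
ft_force: [0.9, 1.3, -0.7]
width: 28.1
```

```bash
python3 - <<'E'
from h import *
p,a,o=pose(); print(p,a-np.pi,o['ft_force'],o['width'],o['t'])
d=grab('wrist','w27.png')
plan([562.7,-219,150],np.pi-0.2697,-1)
E
```

```text
[ 561.49983776 -214.09306934  224.36545576] -0.26436247671663127 [ 0.8809766   1.34633276 -0.72135262] 28.11296864546074 27.6
from [ 559.3 -213.4  224. ] n 2 yaw end 2.8719
[[-0.0024, -0.0022, np.float64(0.037), 0.0026, -1], [-0.0024, -0.0022, np.float64(0.037), 0.0026, -1]]
```

View pics/w27.png

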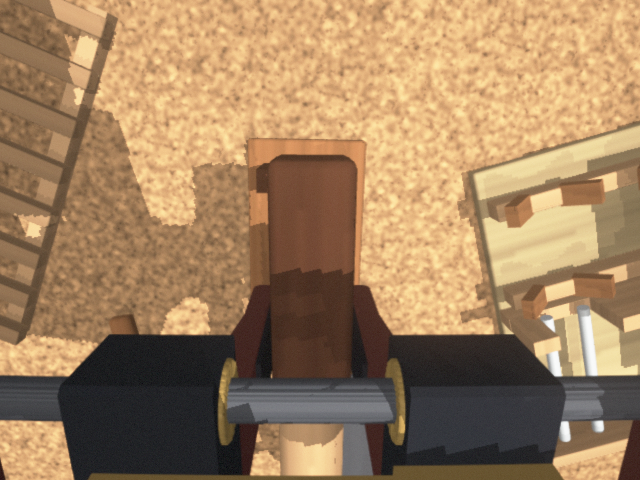

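Call:
{"method": "send_rows", "body": {"rows": [[-0.001,-0.005,0.02,0.003,-1],[0,0,0.03,0,-1],[0,0,0.02,0,-1],[0,0,0,0,-1],[0,0,0,0,-1]]}}

```text
t: 28.15
ee_pos: [557.0, -218.3, 154.7]
orientation: [-0.42, -3.112, -0.0]
ft_force: [-0.1, -0.5, -0.1]
width: 27.8
```

```bash
python3 - <<'E'
from h import *
p,a,o=pose(); print(p,a-np.pi,o['ft_force'],o['width'],o['t'])
plan([562.7,-219,116],np.pi-0.2697,-1)
E
```

```text
[ 556.99341625 -218.34546693  154.68350239] -0.26823076122627887 [-0.14189775 -0.45325361 -0.06223916] 27.797379151437397 28.15
from [ 557.  -218.3  154.7] n 1 yaw end 2.8719
[[-0.0057, 0.0009, np.float64(0.0387), 0.0015, -1]]
```

Call:
{"method": "send_rows", "body": {"rows": [[-0.0055,0.001,0.005,0,-1],[0,0,0.012,0,-1],[0,0,0.012,0,-1],[0,0,0.008,0,-1],[0,0,0,0,-1]]}}

```text
t: 28.65
ee_pos: [562.2, -218.9, 115.7]
orientation: [-0.42, -3.11, -0.001]
ft_force: [-0.5, 0.1, -0.7]
width: 28.1
```

```bash
python3 - <<'E'
from h import *
p,a,o=pose(); print(p,a-np.pi,o['ft_force'],o['width'],o['t'])
E
```

```text
[ 562.18095492 -218.90880984  115.72679283] -0.2685305918881111 [-0.50319286  0.13523927 -0.6591781 ] 28.08734184037103 28.65
```

Call:
{"method": "send_rows", "body": {"rows": [[0,0,0.002,0,-1],[0,0,0,0,-1],[0,0,0,0,0.3],[0,0,0,0,0.3],[0,0,0,0,0.3]]}}

```text
t: 29.15
ee_pos: [563.4, -219.4, 115.9]
orientation: [0.42, 3.113, -0.0]
ft_force: [-0.4, 0.4, -0.0]
width: 48.4
```

Call:
{"method": "send_rows", "body": {"rows": [[0,0,-0.03,0,0.3],[0,0,-0.045,0,0.3],[0,0,-0.045,0,0.3],[0,0,-0.03,0,0.3],[0,0,0,0,0.3]]}}

```text
t: 29.65
ee_pos: [565.3, -220.1, 270.7]
orientation: [0.419, 3.105, -0.004]
ft_force: [0.2, 0.9, 0.8]
width: 57.1
```

```bash
python3 - <<'E'
from h import *
p,a,o=pose(); print(p,a-np.pi,o['ft_force'],o['width'],o['t'])
d=grab('wrist','w28.png')
E
```

```text
[ 565.28801518 -220.14452166  270.71855257] -0.268451599306502 [0.21137309 0.85180836 0.78121781] 57.12175569131645 29.65
```

View pics/w28.png

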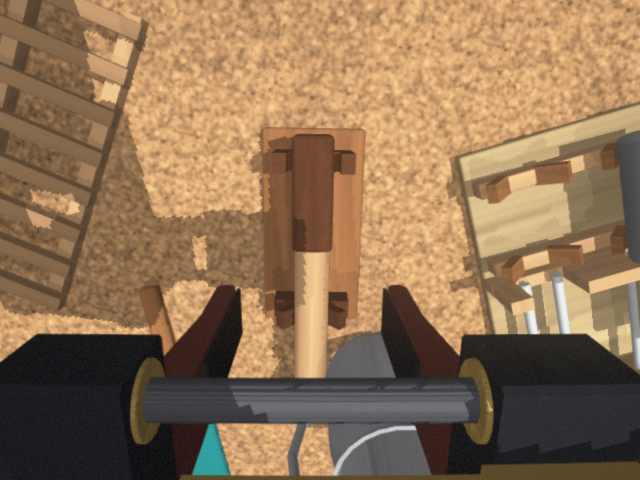

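```bash
python3 - <<'E'
from h import *
plan([690,30,250],np.pi+.0255,.4)
E
```

```text
from [ 564.1 -219.7  268.1] n 7 yaw end 3.1671
[[-0.0079, 0.0392, np.float64(0.0026), -0.042, 0.4], [-0.0095, 0.0388, np.float64(0.0026), -0.042, 0.4], [-0.0111, 0.0384, np.float64(0.0026), -0.042, 0.4], [-0.0127, 0.0379, np.float64(0.0026), -0.042, 0.4], [-0.0143, 0.0373, np.float64(0.0026), -0.042, 0.4]]
[[-0.0159, 0.0367, np.float64(0.0026), -0.042, 0.4], [-0.0174, 0.036, np.float64(0.0026), -0.042, 0.4]]
```

Call:
{"method": "send_rows", "body": {"rows": [[-0.008,0.039,0.0026,-0.042,0.4],[-0.0095,0.039,0.0026,-0.042,0.4],[-0.011,0.0385,0.0026,-0.042,0.4],[-0.0125,0.038,0.0026,-0.042,0.4],[-0.014,0.037,0.0026,-0.042,0.4]]}}

```text
t: 30.2
ee_pos: [652.2, -39.3, 250.3]
orientation: [-0.089, -3.137, -0.0]
ft_force: [0.5, -0.3, -1.1]
width: 61.5
```

Call:
{"method": "send_rows", "body": {"rows": [[-0.016,0.0365,0.0026,-0.042,0.4],[-0.0175,0.036,0.0026,-0.042,0.4],[0,0,0,0,0.4],[0,0,0,0,0.4]]}}

```text
t: 30.6
ee_pos: [687.9, 31.1, 245.1]
orientation: [0.042, -3.138, 0.001]
ft_force: [0.7, -0.8, -0.4]
width: 61.5
```

```bash
python3 - <<'E'
from h import *
p,a,o=pose(); print(p,a,o['ft_force'],o['width'],o['t'])
d=grab('wrist','w29.png')
E
```

```text
[687.89556846  31.08843896 245.09309765] -3.1145982958711165 [ 0.73694494 -0.78855712 -0.35182879] 61.54585965747691 30.6
```

View pics/w29.png

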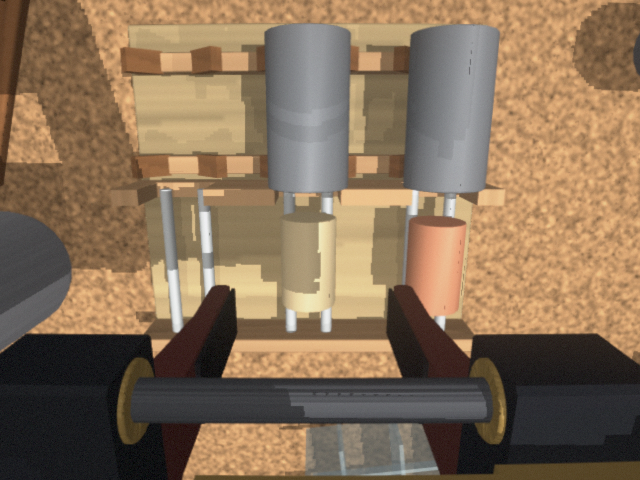

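```bash
python3 - <<'E'
from h import *
d=load('wrist')
P=onplane(d,[[309,213],[309,306],[436,221],[435,311]],66)[:,:2];print(P.round(1)); c=(P[::2]+P[1::2])/2;print(c)
e=onplane(d,[[282,260],[336,260]],52);print(e)
plan([c[0][0],c[0][1],112],np.pi+.0255,.4)
E
```

```text
[[665.5  30.2]
 [727.2  31.8]
 [668.3 109. ]
 [728.6 114.8]]
[[696.37468233  31.0148551 ]
 [698.41894658 111.89249771]]
[[700.67725104  13.02268413  52.        ]
 [699.65551284  49.06163141  52.        ]]
from [687.7  30.1 245.5] n 3 yaw end -3.1161
[[-0.0029, 0.0002, np.float64(0.0445), 0.0, 0.4], [-0.0029, 0.0002, np.float64(0.0445), 0.0, 0.4], [-0.0029, 0.0002, np.float64(0.0445), 0.0, 0.4]]
```

Call:
{"method": "send_rows", "body": {"rows": [[-0.003,0.0005,0.035,0,0.4],[-0.003,0.0005,0.04,0,0.4],[-0.003,0,0.04,0,0.4],[0,0,0.018,0,0.4],[0,0,0,0,0.4]]}}

```text
t: 31.15
ee_pos: [695.4, 30.2, 111.2]
orientation: [0.037, -3.135, 0.0]
ft_force: [-0.2, -0.8, -0.6]
width: 61.4
```

Call:
{"method": "send_rows", "body": {"rows": [[0,0,0,0,-1],[0,0,0,0,-1],[0,0,0,0,-1],[0,0,0,0,-1],[0,0,0,0,-1]]}}

```text
t: 31.65
ee_pos: [698.9, 29.5, 116.9]
orientation: [-0.041, 3.138, -0.005]
ft_force: [-1.2, -10.1, 5.6]
width: 36.7
```

```bash
python3 - <<'E'
from h import *
p,a,o=pose(); print(p,a,o['ft_force'],o['width'],o['t'])
d=grab('wrist','w30.png')
E
```

```text
[698.90103759  29.50171053 116.85822741] -3.115556634493002 [ -1.17436892 -10.05545063   5.57674438] 36.67339146273583 31.65
```

View pics/w30.png

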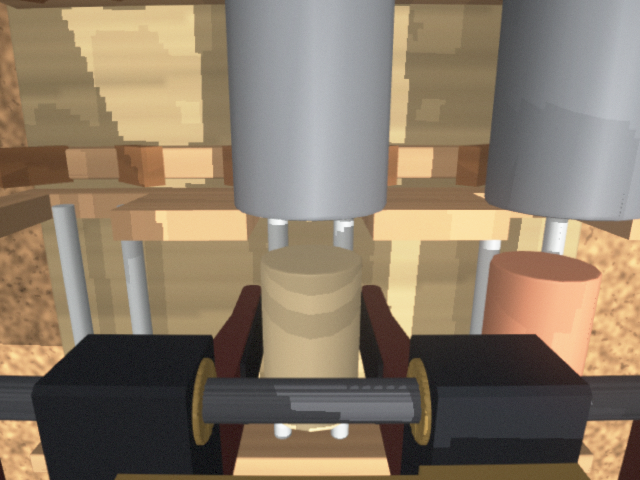

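Call:
{"method": "send_rows", "body": {"rows": [[0,0,-0.02,0,-1],[0,0,-0.035,0,-1],[0,0,-0.04,0,-1],[0,0,-0.035,0,-1],[0,0,-0.02,0,-1]]}}

```text
t: 32.2
ee_pos: [698.8, 31.7, 269.2]
orientation: [-0.04, 3.135, 0.0]
ft_force: [0.6, -0.9, -0.6]
width: 36.3
```

```bash
python3 - <<'E'
from h import *
p,a,o=pose(); print(p,a,o['ft_force'],o['width'],o['t'],o['qpos'])
plan([440,-425,275],0.894,-1,start=[*p,a+2*np.pi])
E
```

```text
[698.82786703  31.70597633 269.23585309] -3.1159805263723714 [ 0.62635322 -0.9443498  -0.56092947] 36.33767315989229 32.2 [ 2.83259465e-02  5.64520756e-01  1.47767439e+00  4.62599945e-06
  1.09346535e+00 -1.56808468e+00]
from [698.8  31.7 269.2] n 16 yaw end 0.894
[[0.0169, -0.0281, np.float64(-0.0004), 0.1421, -1], [0.0128, -0.0302, np.float64(-0.0004), 0.1421, -1], [0.0083, -0.0317, np.float64(-0.0004), 0.1421, -1], [0.0038, -0.0326, np.float64(-0.0004), 0.1421, -1], [-0.0009, -0.0328, np.float64(-0.0004), 0.1421, -1]]
[[-0.0055, -0.0323, np.float64(-0.0004), 0.1421, -1], [-0.01, -0.0312, np.float64(-0.0004), 0.1421, -1], [-0.0144, -0.0295, np.float64(-0.0004), 0.1421, -1], [-0.0184, -0.0272, np.float64(-0.0004), 0.1421, -1], [-0.0221, -0.0243, np.float64(-0.0004), 0.1421, -1]]
[[-0.0253, -0.0209, np.float64(-0.0004), 0.1421, -1], [-0.028, -0.0171, np.float64(-0.0004), 0.1421, -1], [-0.0301, -0.013, np.float64(-0.0004), 0.1421, -1], [-0.0317, -0.0086, np.float64(-0.0004), 0.1421, -1], [-0.0326, -0.004, np.float64(-0.0004), 0.1421, -1]]
[[-0.0328, 0.0006, np.float64(-0.0004), 0.1421, -1]]
```

Call:
{"method": "send_rows", "body": {"rows": [[0.017,-0.028,0,0.1421,-1],[0.013,-0.03,0,0.1421,-1],[0.008,-0.032,0,0.1421,-1],[0.004,-0.0325,0,0.1421,-1],[-0.001,-0.033,0,0.1421,-1]]}}

```text
t: 32.7
ee_pos: [615.9, -112.0, 265.6]
orientation: [1.063, 2.955, 0.0]
ft_force: [-0.2, 0.6, -1.7]
width: 36.1
```

Call:
{"method": "send_rows", "body": {"rows": [[-0.0055,-0.032,0,0.1421,-1],[-0.01,-0.031,0,0.1421,-1],[-0.0145,-0.0295,0,0.1421,-1],[-0.0185,-0.027,0,0.1421,-1],[-0.022,-0.024,0,0.1421,-1]]}}

```text
t: 33.2
ee_pos: [535.9, -254.4, 265.6]
orientation: [2.024, 2.4, 0.001]
ft_force: [0.4, -0.4, -0.5]
width: 36.8
```

Call:
{"method": "send_rows", "body": {"rows": [[-0.025,-0.021,0,0.1421,-1],[-0.028,-0.017,0,0.1421,-1],[-0.03,-0.013,0,0.1421,-1],[-0.0315,-0.0085,0,0.1421,-1],[-0.0325,-0.004,0,0.1421,-1]]}}

```text
t: 33.7
ee_pos: [455.1, -396.6, 265.6]
orientation: [2.733, 1.546, 0.001]
ft_force: [0.4, 0.4, -0.5]
width: 36.5
```

Call:
{"method": "send_rows", "body": {"rows": [[-0.033,0,0,0.1421,-1],[0,0,0,0,-1],[0,0,0,0,-1]]}}

```text
t: 34.0
ee_pos: [438.6, -424.2, 265.1]
orientation: [2.832, 1.357, 0.001]
ft_force: [0.5, 0.4, -0.8]
width: 36.1
```

```bash
python3 - <<'E'
from h import *
p,a,o=pose(); print(p,a,o['ft_force'],o['width'],o['t'])
d=grab('wrist','w31.png')
E
```

```text
[ 438.61315616 -424.17849039  265.09089228] 0.8936874273855144 [ 0.48428934  0.37749603 -0.84802918] 36.06526795784712 34.0
```

View pics/w31.png

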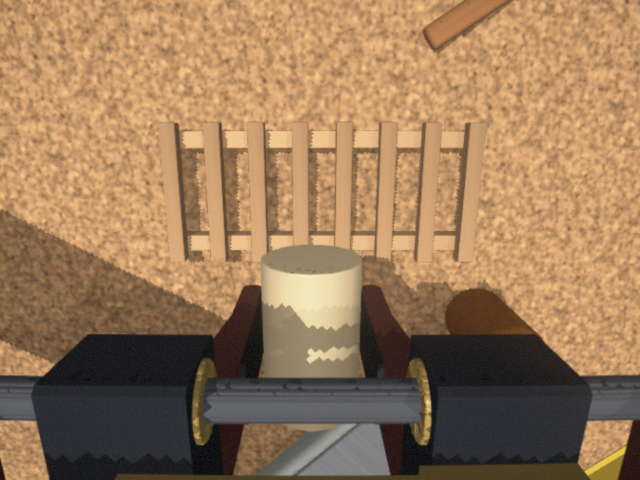

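```bash
python3 - <<'E'
from h import *
d=load('wrist')
P=onplane(d,[[160,124],[487,124],[168.5,262],[476,262]],28)[:,:2];print(P.round(1))
print(np.linalg.norm(P[0]-P[1]),np.linalg.norm(P[2]-P[3]),np.linalg.norm(P[0]-P[2]),np.linalg.norm(P[1]-P[3]))
c=P.mean(0); v=P[1]-P[0]+P[3]-P[2]; w=P[0]+P[1]-P[2]-P[3]; print('c',c,'xang',np.arctan2(v[1],v[0]),'yang',np.arctan2(w[1],w[0]))
th=np.arctan2(v[1],v[0]);X=np.array([np.cos(th),np.sin(th)])
for k in (-64,32): print(k,c+k*X)
E
```

```text
[[ 399.5 -297.8]
 [ 582.5 -444.4]
 [ 332.6 -377. ]
 [ 519.3 -526.9]]
234.48233891770496 239.41924346610213 103.62487468912163 103.93153376817011
c [ 458.47318976 -411.51807852] xang -0.6759421473054508 yang 0.8928000334041533
-64 [ 408.54564676 -371.47759339]
32 [ 483.43696126 -431.53832109]
```

Call:
{"method": "send_rows", "body": {"rows": [[0.011,0.02,0.02,0,-1],[0.0115,0.0195,0.03,0,-1],[0,0,0.035,0,-1],[0,0,0.03,0,-1],[0,0,0,0,-1]]}}

```text
t: 34.55
ee_pos: [482.8, -427.9, 145.3]
orientation: [-2.824, -1.359, 0.004]
ft_force: [-0.1, -0.2, -1.3]
width: 36.5
```

```bash
python3 - <<'E'
from h import *
p,a,o=pose(); print(p,a,o['ft_force'],o['width'],o['t'])
d=grab('wrist','w32.png')
plan([483.4,-431.5,117],0.8945,-1)
E
```

```text
[ 482.7982852  -427.90499313  145.33374009] 0.8966537414465248 [-0.13858213 -0.20316829 -1.26197791] 36.4800362265534 34.55
from [ 483.7 -429.1  147.8] n 1 yaw end 0.8945
[[-0.002, 0.0013, np.float64(0.0308), 0.0016, -1]]
```

View pics/w32.png

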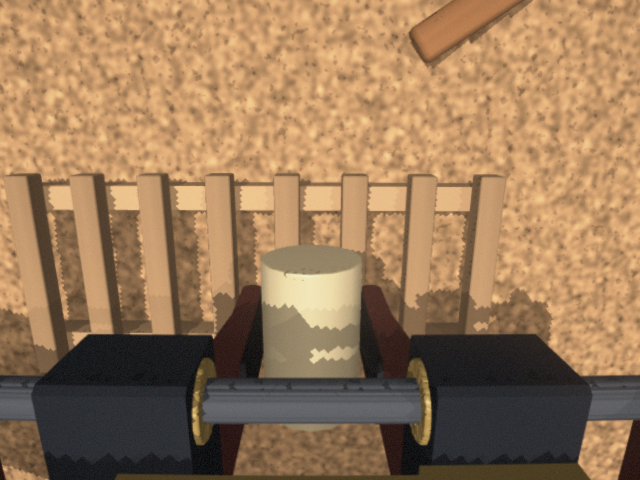

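Call:
{"method": "send_rows", "body": {"rows": [[-0.001,0.001,0.01,0,-1],[-0.001,0,0.012,0,-1],[0,0,0.008,0,-1],[0,0,0,0,-1],[0,0,0,0,-1]]}}

```text
t: 35.1
ee_pos: [483.2, -433.4, 119.3]
orientation: [-2.833, -1.357, 0.0]
ft_force: [-0.1, 0.2, -0.6]
width: 36.6
```

```bash
python3 - <<'E'
from h import *
p,a,o=pose(); print(p,a,o['ft_force'],o['width'],o['t'])
plan([483.4,-431.5,113],0.8945,-1)
E
```

```text
[ 483.22843277 -433.40575299  119.33977463] 0.893379721878544 [-0.05674887  0.16996795 -0.63301852] 36.5949713336893 35.1
from [ 483.2 -433.4  119.3] n 1 yaw end 0.8945
[[0.0016, -0.0011, np.float64(0.0063), -0.0011, -1]]
```

Call:
{"method": "send_rows", "body": {"rows": [[0.001,-0.001,0.003,0,-1],[0,0,0.002,0,-1],[0,0,0.002,0,-1],[0,0,0,0,-1]]}}

```text
t: 35.5
ee_pos: [483.0, -431.8, 112.0]
orientation: [-2.833, -1.357, 0.0]
ft_force: [0.4, -0.7, -1.2]
width: 36.3
```

Call:
{"method": "send_rows", "body": {"rows": [[0,0,0.002,0,-1],[0,0,0,0,-1]]}}

```text
t: 35.7
ee_pos: [483.2, -431.9, 110.1]
orientation: [2.833, 1.357, 0.0]
ft_force: [-0.2, -0.1, -0.3]
width: 36.3
```

Call:
{"method": "send_rows", "body": {"rows": [[0,0,0,0,0.1],[0,0,0,0,0.1],[0,0,0,0,0.1],[0,0,-0.02,0,0.1],[0,0,-0.04,0,0.2]]}}

```text
t: 36.2
ee_pos: [481.7, -430.5, 167.9]
orientation: [-2.828, -1.355, 0.004]
ft_force: [0.4, -0.5, 0.6]
width: 51.7
```

Call:
{"method": "send_rows", "body": {"rows": [[0,0,-0.045,0,0.4],[0,0,-0.045,0,0.4],[-0.02,0,-0.02,0,0.4],[0,0,0,0,0.4]]}}

```text
t: 36.6
ee_pos: [471.0, -449.7, 284.5]
orientation: [2.828, 1.353, 0.003]
ft_force: [-1.0, 0.5, 0.2]
width: 61.7
```

```bash
python3 - <<'E'
from h import *
p,a,o=pose(); print(p,a,o['ft_force'],o['width'],o['t'])
d=grab('wrist','w33.png')
plan([697,113,250],np.pi+.0255,.4)
E
```

```text
[ 471.01234836 -449.65045848  284.50558421] 0.8923229628783542 [-0.96420957  0.4526064   0.17466935] 61.7202262343277 36.6
from [ 470.6 -448.2  281.8] n 16 yaw end 3.1671
[[0.0362, -0.011, np.float64(0.002), -0.1422, 0.4], [0.0374, -0.0058, np.float64(0.002), -0.1422, 0.4], [0.0378, -0.0004, np.float64(0.002), -0.1422, 0.4], [0.0375, 0.005, np.float64(0.002), -0.1422, 0.4], [0.0364, 0.0102, np.float64(0.002), -0.1422, 0.4]]
[[0.0346, 0.0153, np.float64(0.002), -0.1422, 0.4], [0.0321, 0.02, np.float64(0.002), -0.1422, 0.4], [0.0289, 0.0244, np.float64(0.002), -0.1422, 0.4], [0.0252, 0.0282, np.float64(0.002), -0.1422, 0.4], [0.0209, 0.0315, np.float64(0.002), -0.1422, 0.4]]
[[0.0163, 0.0342, np.float64(0.002), -0.1422, 0.4], [0.0112, 0.0361, np.float64(0.002), -0.1422, 0.4], [0.006, 0.0373, np.float64(0.002), -0.1422, 0.4], [0.0007, 0.0378, np.float64(0.002), -0.1422, 0.4], [-0.0047, 0.0375, np.float64(0.002), -0.1422, 0.4]]
[[-0.01, 0.0365, np.float64(0.002), -0.1422, 0.4]]
```

View pics/w33.png

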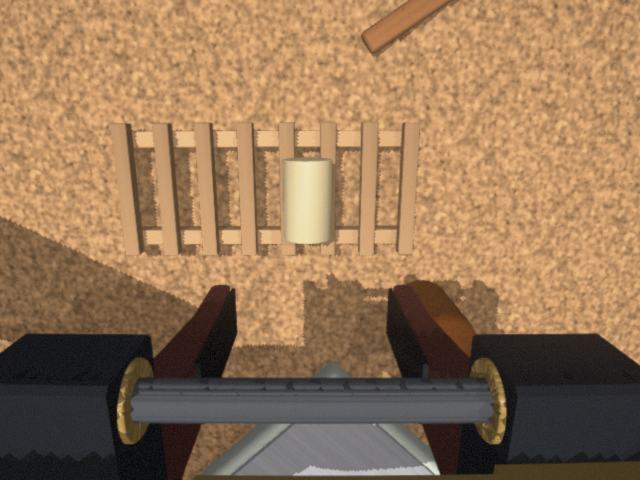

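The cream soap at (308,200) sits in the gap between slats 5 and 6 on the rack. Next, the peach soap.

Call:
{"method": "send_rows", "body": {"rows": [[0.036,-0.011,0.002,-0.1422,0.4],[0.0375,-0.006,0.002,-0.1422,0.4],[0.038,0,0.002,-0.1422,0.4],[0.0375,0.005,0.002,-0.1422,0.4],[0.0365,0.01,0.002,-0.1422,0.4]]}}

```text
t: 37.15
ee_pos: [540.8, -269.3, 267.7]
orientation: [-2.175, -2.262, 0.001]
ft_force: [0.1, 0.2, 0.5]
width: 61.3
```

Call:
{"method": "send_rows", "body": {"rows": [[0.0345,0.0155,0.002,-0.1422,0.4],[0.032,0.02,0.002,-0.1422,0.4],[0.029,0.0245,0.002,-0.1422,0.4],[0.025,0.028,0.002,-0.1422,0.4],[0.021,0.0315,0.002,-0.1422,0.4]]}}

```text
t: 37.65
ee_pos: [611.1, -94.3, 257.6]
orientation: [-1.251, -2.878, 0.001]
ft_force: [0.4, -0.5, 0.3]
width: 61.5
```

Call:
{"method": "send_rows", "body": {"rows": [[0.016,0.034,0.002,-0.1422,0.4],[0.011,0.036,0.002,-0.1422,0.4],[0.006,0.0375,0.002,-0.1422,0.4],[0.0005,0.038,0.002,-0.1422,0.4],[-0.0045,0.0375,0.002,-0.1422,0.4]]}}

```text
t: 38.15
ee_pos: [681.7, 80.7, 247.4]
orientation: [-0.171, -3.133, 0.001]
ft_force: [0.3, -0.2, -0.4]
width: 61.3
```

Call:
{"method": "send_rows", "body": {"rows": [[-0.01,0.0365,0.002,-0.1422,0.4],[0,0,0,0,0.4],[0,0,0,0,0.4],[0,0,0,0,0.4]]}}

```text
t: 38.55
ee_pos: [695.7, 113.1, 246.7]
orientation: [0.04, -3.139, 0.001]
ft_force: [-0.2, 0.1, 0.2]
width: 61.5
```

```bash
python3 - <<'E'
from h import *
p,a,o=pose(); print(p,a,o['ft_force'],o['width'],o['t'])
d=grab('wrist','w34.png')
E
```

```text
[695.65978575 113.13394195 246.65345442] -3.1160755679322683 [-0.15364757  0.10829511  0.19294001] 61.502861890749585 38.55
```

View pics/w34.png

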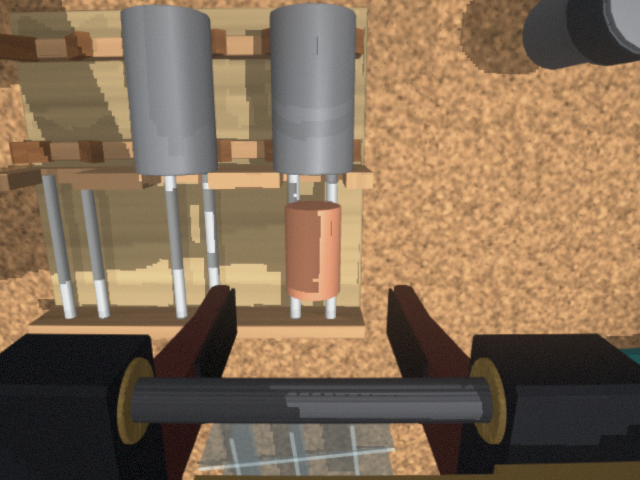

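```bash
python3 - <<'E'
from h import *
d=load('wrist')
P=onplane(d,[[313,207],[314,296]],67)[:,:2];c=P.mean(0);print(P.round(1),c)
plan([c[0],c[1],112],np.pi+.0255,.4)
E
```

```text
[[669.6 114.6]
 [728.2 116.9]] [698.9398206  115.74466207]
from [695.9 112.8 247.2] n 4 yaw end -3.1161
[[-0.0008, 0.0007, np.float64(0.0338), -0.0001, 0.4], [-0.0008, 0.0007, np.float64(0.0338), -0.0001, 0.4], [-0.0008, 0.0007, np.float64(0.0338), -0.0001, 0.4], [-0.0008, 0.0007, np.float64(0.0338), -0.0001, 0.4]]
```

Call:
{"method": "send_rows", "body": {"rows": [[-0.001,0.001,0.034,0,0.4],[-0.001,0.001,0.035,0,0.4],[-0.001,0,0.035,0,0.4],[0,0,0.03,0,0.4],[0,0,0,0,0.4]]}}

```text
t: 39.1
ee_pos: [696.5, 114.0, 109.7]
orientation: [0.039, -3.133, 0.002]
ft_force: [-0.3, 0.4, -0.8]
width: 61.4
```

Call:
{"method": "send_rows", "body": {"rows": [[0,0,0,0,-1],[0,0,0,0,-1],[0,0,0,0,-1],[0,0,0,0,-1],[0,0,0,0,-1]]}}

```text
t: 39.6
ee_pos: [700.8, 114.4, 116.7]
orientation: [-0.043, 3.138, -0.003]
ft_force: [-0.9, -7.1, 5.1]
width: 36.4
```

```bash
python3 - <<'E'
from h import *
p,a,o=pose(); print(p,a,o['ft_force'],o['width'],o['t'])
d=grab('wrist','w35.png')
E
```

```text
[700.82401206 114.40494688 116.72118392] -3.1142239656567465 [-0.87779535 -7.12587016  5.0762945 ] 36.44045886805003 39.6
```

View pics/w35.png

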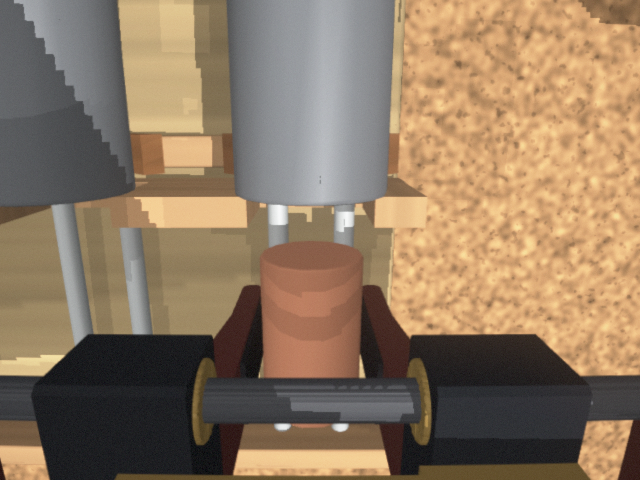

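Call:
{"method": "send_rows", "body": {"rows": [[0,0,-0.02,0,-1],[0,0,-0.035,0,-1],[0,0,-0.04,0,-1],[0,0,-0.035,0,-1],[0,0,-0.02,0,-1]]}}

```text
t: 40.15
ee_pos: [700.9, 116.3, 270.3]
orientation: [-0.043, 3.135, 0.002]
ft_force: [0.0, -0.1, -0.7]
width: 36.5
```

```bash
python3 - <<'E'
from h import *
p,a,o=pose(); print(p,a,o['ft_force'],o['width'],o['t'])
plan([408.5,-371.5,235],0.894,-1,start=[*p,a+2*np.pi])
E
```

```text
[700.85569977 116.34481859 270.25276279] -3.114304740124907 [ 0.01774568 -0.09608277 -0.72955113] 36.54725990965016 40.15
from [700.9 116.3 270.3] n 16 yaw end 0.894
[[0.0191, -0.03, np.float64(0.0022), 0.1422, -1], [0.0147, -0.0324, np.float64(0.0022), 0.1422, -1], [0.0099, -0.0341, np.float64(0.0022), 0.1422, -1], [0.005, -0.0352, np.float64(0.0022), 0.1422, -1], [-0.0001, -0.0355, np.float64(0.0022), 0.1422, -1]]
[[-0.0051, -0.0352, np.float64(0.0022), 0.1422, -1], [-0.01, -0.0341, np.float64(0.0022), 0.1422, -1], [-0.0148, -0.0323, np.float64(0.0022), 0.1422, -1], [-0.0192, -0.0299, np.float64(0.0022), 0.1422, -1], [-0.0232, -0.0269, np.float64(0.0022), 0.1422, -1]]
[[-0.0268, -0.0233, np.float64(0.0022), 0.1422, -1], [-0.0298, -0.0193, np.float64(0.0022), 0.1422, -1], [-0.0323, -0.0149, np.float64(0.0022), 0.1422, -1], [-0.0341, -0.0102, np.float64(0.0022), 0.1422, -1], [-0.0352, -0.0052, np.float64(0.0022), 0.1422, -1]]
[[-0.0355, -0.0002, np.float64(0.0022), 0.1422, -1]]
```

Call:
{"method": "send_rows", "body": {"rows": [[0.019,-0.03,0.002,0.1422,-1],[0.0145,-0.0325,0.002,0.1422,-1],[0.01,-0.034,0.002,0.1422,-1],[0.005,-0.035,0.002,0.1422,-1],[0,-0.0355,0.002,0.1422,-1]]}}

```text
t: 40.65
ee_pos: [608.0, -37.1, 256.3]
orientation: [1.061, 2.954, 0.001]
ft_force: [0.9, -0.3, 0.1]
width: 36.8
```

Call:
{"method": "send_rows", "body": {"rows": [[-0.005,-0.035,0.002,0.1422,-1],[-0.01,-0.034,0.002,0.1422,-1],[-0.015,-0.0325,0.002,0.1422,-1],[-0.019,-0.03,0.002,0.1422,-1],[-0.023,-0.027,0.002,0.1422,-1]]}}

```text
t: 41.15
ee_pos: [516.5, -189.5, 246.3]
orientation: [2.023, 2.4, 0.002]
ft_force: [0.5, -1.5, -1.3]
width: 36.6
```

Call:
{"method": "send_rows", "body": {"rows": [[-0.027,-0.0235,0.002,0.1422,-1],[-0.03,-0.019,0.002,0.1422,-1],[-0.032,-0.015,0.002,0.1422,-1],[-0.034,-0.01,0.002,0.1422,-1],[-0.035,-0.005,0.002,0.1422,-1]]}}

```text
t: 41.65
ee_pos: [425.6, -342.1, 236.2]
orientation: [2.732, 1.546, 0.002]
ft_force: [0.5, -0.8, -1.2]
width: 36.5
```

Call:
{"method": "send_rows", "body": {"rows": [[-0.0355,0,0.002,0.1422,-1],[0,0,0,0,-1],[0,0,0,0,-1],[0,0,0,0,-1]]}}

```text
t: 42.05
ee_pos: [408.4, -370.7, 233.2]
orientation: [2.831, 1.36, 0.001]
ft_force: [-0.1, -0.1, -0.4]
width: 36.6
```

```bash
python3 - <<'E'
from h import *
p,a,o=pose(); print(p,a,o['ft_force'],o['width'],o['t'])
d=grab('wrist','w36.png')
plan([408.5,-371.5,145],0.8945,-1)
E
```

```text
[ 408.39346793 -370.7279933   233.15625684] 0.8954064035772203 [-0.13510323 -0.09227076 -0.40932022] 36.55145590493576 42.05
from [ 408.5 -370.5  233. ] n 2 yaw end 0.8945
[[-0.0004, 0.0003, np.float64(0.044), 0.0006, -1], [-0.0004, 0.0003, np.float64(0.044), 0.0006, -1]]
```

View pics/w36.png

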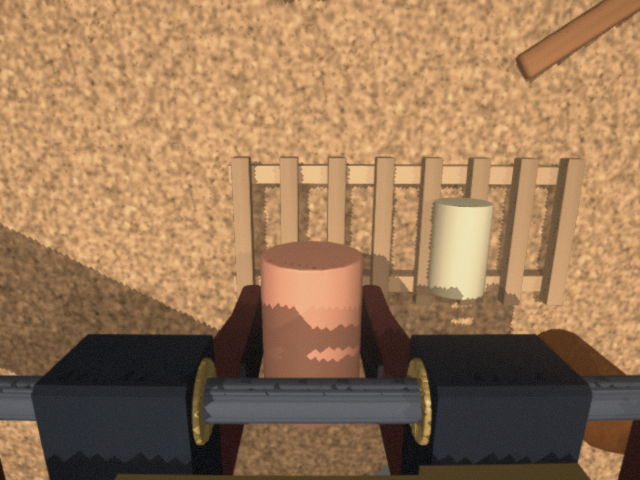

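Call:
{"method": "send_rows", "body": {"rows": [[-0.001,0.0005,0.03,0,-1],[0,0,0.035,0,-1],[0,0,0.03,0,-1],[0,0,0.015,0,-1],[0,0,0,0,-1]]}}

```text
t: 42.6
ee_pos: [407.4, -371.0, 120.7]
orientation: [-2.829, -1.358, 0.002]
ft_force: [0.0, 0.1, -0.8]
width: 36.0
```

Call:
{"method": "send_rows", "body": {"rows": [[0,0,0.003,0,-1],[0,0,0.003,0,-1],[0,0,0.003,0,-1],[0,0,0,0,-1]]}}

```text
t: 43.0
ee_pos: [407.8, -372.6, 113.7]
orientation: [2.833, 1.357, 0.0]
ft_force: [-0.7, -0.0, -0.0]
width: 36.3
```

Call:
{"method": "send_rows", "body": {"rows": [[0,0,0.0015,0,-1],[0,0,0.0015,0,-1],[0,0,0,0,-1]]}}

```text
t: 43.3
ee_pos: [407.5, -372.5, 110.2]
orientation: [-2.833, -1.357, 0.0]
ft_force: [-0.3, -0.7, -0.4]
width: 36.4
```

Call:
{"method": "send_rows", "body": {"rows": [[0,0,0,0,0.1],[0,0,0,0,0.1],[0,0,0,0,0.1],[0,0,-0.02,0,0.1],[0,0,-0.04,0,0.2]]}}

```text
t: 43.8
ee_pos: [406.3, -371.3, 168.5]
orientation: [-2.828, -1.355, 0.003]
ft_force: [0.4, -0.3, -0.2]
width: 51.7
```

Call:
{"method": "send_rows", "body": {"rows": [[0,0,-0.045,0,0.4],[0,0,-0.045,0,0.4],[-0.02,0,-0.02,0,0.4],[0,0,0,0,0.4]]}}

```text
t: 44.2
ee_pos: [395.6, -390.1, 284.0]
orientation: [2.828, 1.353, 0.003]
ft_force: [0.5, 0.1, 0.2]
width: 61.3
```

```bash
python3 - <<'E'
from h import *
p,a,o=pose(); print(p,a,o['ft_force'],o['width'],o['t'])
d=grab('wrist','w37.png'); grab('top','t37.png'); d=grab('scene')
cv2.imwrite('pics/s37z.png',cv2.resize(d['color'][120:390,150:480],None,fx=2.2,fy=2.2,interpolation=cv2.INTER_CUBIC))
E
```

```text
[ 395.58568524 -390.09989795  283.97030477] 0.8925572293380772 [0.48212097 0.05654435 0.16664889] 61.27366834764629 44.2
```

View pics/w37.png

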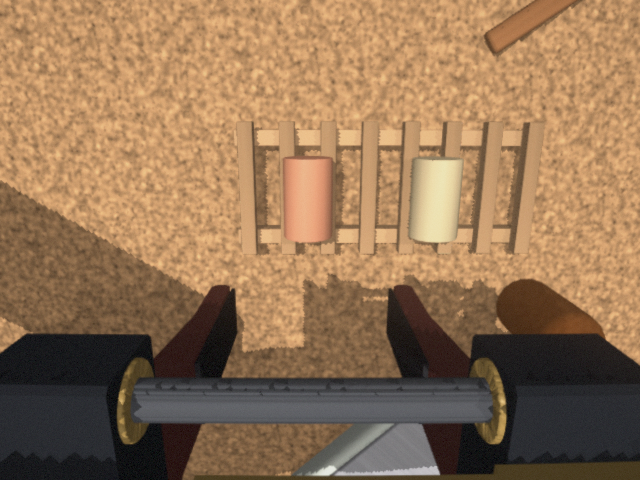

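View pics/t37.png

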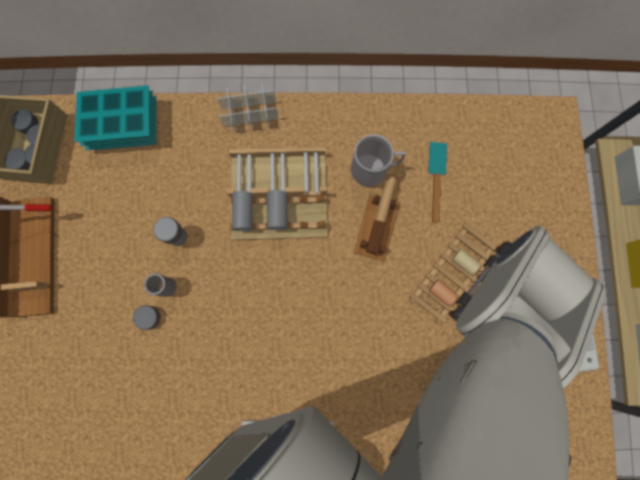

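View pics/s37z.png

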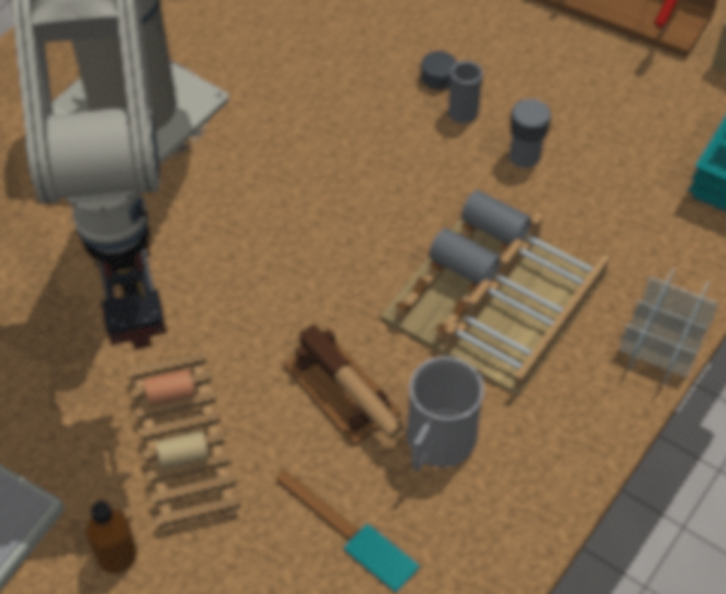

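```bash
python3 - <<'E'
from h import *
a=cv2.imread('pics/top0.png');b=cv2.imread('pics/t37.png')
A=a[165:270,340:420];B=b[165:270,340:420]
print(np.abs(A.astype(int)-B).max(2).mean())
cv2.imwrite('pics/cmp.png',cv2.resize(np.hstack([A,B]),None,fx=4.5,fy=4.5,interpolation=cv2.INTER_CUBIC))
for n,(x0,y0,x1,y1) in dict(empty=(130,260,190,305),capped=(145,205,195,250),spare=(128,300,165,335),jug=(345,130,410,190),spat=(425,135,450,225)).items():
    r,_=cv2.phaseCorrelate(np.float32(cv2.cvtColor(a,6)[y0:y1,x0:x1]),np.float32(cv2.cvtColor(b,6)[y0:y1,x0:x1])); print(n,np.round(r,2))
r=cv2.phaseCorrelate(np.float32(cv2.cvtColor(A,6)),np.float32(cv2.cvtColor(B,6)));print(r)
E
```

```text
1.5913095238095238
empty [-0.12  0.52]
capped [0.18 0.59]
spare [-0.02 -0.01]
jug [0.01 0.03]
spat [ 0.49 -0.04]
((0.03296544788469191, -0.03976305927964319), 0.9693652894761827)
```

View pics/cmp.png

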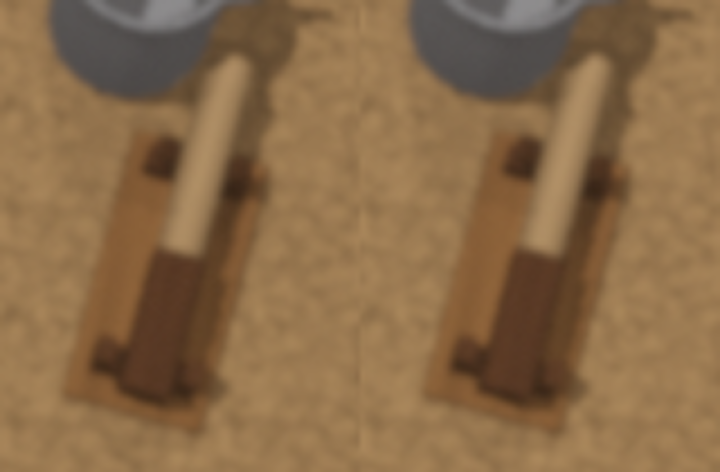

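Pusher is where it started, and the other items have not moved. Handing in.

```bash
python3 -c "
from workcell import ctrl; print(ctrl.close_job())"
```

```text
the job is handed in; nothing more can be done
None
```

The job is handed in at about 44 s of the 210 s allowed; the hand-in returned no verdict.

**What I did:**
- Two moulds held soaps, one peach and one cream. The third was empty, so I left it standing.
- The first attempt to tip the peach mould, gripped at mid-height, failed: it stayed upright and slid. I gripped both moulds near the rim instead, pivoted them over on the worktop and laid them in two neighbouring cradle lanes.
- With both lying in place, I pushed each soap out on to the rails (forces of about 7 to 11 N). I then put the pusher back on its rest and laid the soaps two gaps apart on the rack.

**Last checks (pictures only):**
- **Soaps:** both lie on their sides in separate slat gaps, not touching.
- **Moulds:** the two emptied moulds lie in their lanes by the stop board.
- **Pusher:** it matches its starting picture to within 0.1 pixel.
- **Other items:** the empty mould, capped mould, spare cap, jug and spatula shifted by at most about 0.6 pixel, roughly 1.5 mm. The oil bottle was checked only by eye.

**What disagreed:** positions from the top camera were up to 7 mm off the wrist camera's. I worked from the wrist camera, and the grasps fitted its readings.

No grip slip or knocked object showed up.

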